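# Fit spindle clips under the guard of an oven line station

## Task

At the microwave oven line's fitting station, lift the clear guard by its red handle until it is wide open, and with the clip fork push every orange spring clip from the dark grey mat, along the white plate and under the guard, fully onto a brass pin of its own until it snaps in. Lay the clips by hand on the plate in front of the guard with their mouths towards the pins, but touch no clip with the gripper at or beyond the guard. Finish with the fork standing back on the blue mat and the guard lowered fully shut, and leave the bottle and the socket block where they are.

Things in the scene. Friction and masses are not known exactly. Their poses are not given: they have to be found in the camera images.
- station: white fixed plate, 10 mm thick, x = -140 to 75, y = -145 to 145 mm. Origin: on the table under the middle of the guard's plane (x = 0); +x points from the flat loading area (x = -140 to -10 mm, a black line in front of each pin) under the guard to the pins, +y to the left, z up. Two posts 170 mm high (30 x 18 mm) at x = 0, y = -145 and 145 mm guide the guard
- sash (a joint): height of the clear sliding guard in m: 0 = shut (lower edge 1 mm above the plate), 0.09 = fully up; wide open from 0.075. Slides straight up, 0.4 kg, friction holds it wherever it is left: raising takes about 11 N, lowering about 3 N down
- sash_handle (a point): centre of the guard's red handle bar: 100 mm long (station y), 14 mm thick (station x), 18 mm high, on two stubs 12 mm above the top edge of the guard (panel 10 mm thick, 262 mm wide, 100 mm high). 131 mm above the table when shut; moves with the guard. Free all round: pinch it from above across its 14 mm
- pin1 (a point): foot of the right brass pin, on its axis on the plate's top (z = 10 mm), at x = 30, y = -76 mm in the station's frame. One clip per pin.
- pin2 (a point): foot of the middle brass pin, on its axis on the plate's top (z = 10 mm), at x = 30, y = 0 mm in the station's frame. Each pin: neck 14 mm diameter up to 10.5 mm above the plate, then a head 22 mm diameter up to 20.5 mm. A clip slides on the plate, under the head, onto the neck; one clip per pin
- pin3 (a point): foot of the left brass pin, on its axis on the plate's top (z = 10 mm), at x = 30, y = 76 mm in the station's frame. One clip per pin.
- clip_a: orange C-shaped spring clip lying flat, 8 mm thick, 40 g. Rigid back bar 38 mm wide (y = -19 to 19), x = -20 to -8 mm; two springy arms from it to x = +10 mm, outer faces 26 mm apart, their nubs at x = +7 mm leaving a mouth 9 mm wide towards +x. Origin: underside, seat centre, where the pin's axis comes to lie; z up (same either way up). May be absent (None)
- clip_b: clip like clip_a, may be absent. Pick clips up by the ends of the back bar (38 mm across y, bar centre x = -14 mm), leaving the arms free. Pushed at the back onto a pin's neck it snaps over at about 5 to 10 N, then has about 1 mm of play; not snapped, its origin stays over 6 mm from the pin's axis
- clip_c: clip like clip_a, may be absent
- fork: clip fork, steel, standing on its flat foot (45 x 44 x 6 mm), about 160 g. Origin: underside, below the axis of the upright black handle (24 mm along x, 18 mm along y, 6 to 91 mm high; yellow top). Grip the handle across its 18 mm. A blade 6 mm thick, 24 mm wide runs from the handle to +x; while pushing hold it level 1 to 2 mm above the plate, the hand staying in front of the guard
- fork_face (a point): middle of the fork's flat pushing face, x = 125, y = 0, z = 3 mm in the fork's frame: the front of a cross bar 56 mm wide, 10 mm deep, 6 mm thick. From it two prongs run on to x = 139 mm, each 6 mm wide, 43 mm apart inside, so they pass either side of a clip's 38 mm back bar
- fork_mat: the blue mat on which the fork stands, flat (under 1 mm), 240 mm (x) by 160 mm (y); origin at its centre on the table. The fork, 161 mm long, starts with its blade roughly along the mat's x.
- clip_mat: the dark grey mat on which the clips start, flat (under 1 mm), 240 by 160 mm; origin at its centre on the table.
- cleaner: bystander: bottle 56 mm diameter, 150 mm high, origin under its centre
- socket: bystander: white socket block 80 x 80 x 35 mm, origin under its centre
Things that resemble listed ones, but are neither listed nor needed, are in the scene too. Of the things that look like the fork, the middle-sized one is meant.

How it is judged (in metres and radians):
On the way, in this order (a step that is already met when the one before it is completed fails the run):
1. the guard is wide open (at least 75 mm up) (value of joint sash above 0.075 m), for 0.2 s.
2. every clip is snapped onto a pin of its own, the guard still open (value of joint sash above 0.06 m and ((horizontal distance between clip_a and pin1 below 0.0035 m and distance between clip_a and pin1 below 0.006 m) or (horizontal distance between clip_a and pin2 below 0.0035 m and distance between clip_a and pin2 below 0.006 m) or (horizontal distance between clip_a and pin3 below 0.0035 m and distance between clip_a and pin3 below 0.006 m)) and ((horizontal distance between clip_b and pin1 below 0.0035 m and distance between clip_b and pin1 below 0.006 m) or (horizontal distance between clip_b and pin2 below 0.0035 m and distance between clip_b and pin2 below 0.006 m) or (horizontal distance between clip_b and pin3 below 0.0035 m and distance between clip_b and pin3 below 0.006 m)) and ((horizontal distance between clip_c and pin1 below 0.0035 m and distance between clip_c and pin1 below 0.006 m) or (horizontal distance between clip_c and pin2 below 0.0035 m and distance between clip_c and pin2 below 0.006 m) or (horizontal distance between clip_c and pin3 below 0.0035 m and distance between clip_c and pin3 below 0.006 m))), for 0.2 s.
At the end, for the whole second after the job is handed in: every clip present is snapped onto a pin (its origin within 3.5 mm of the pin's axis, down on the plate), the fork stands upright and still on the blue mat with its handle over the mat, and the guard is shut (under 4 mm) (((horizontal distance between clip_a and pin1 below 0.0035 m and distance between clip_a and pin1 below 0.006 m) or (horizontal distance between clip_a and pin2 below 0.0035 m and distance between clip_a and pin2 below 0.006 m) or (horizontal distance between clip_a and pin3 below 0.0035 m and distance between clip_a and pin3 below 0.006 m)) and ((horizontal distance between clip_b and pin1 below 0.0035 m and distance between clip_b and pin1 below 0.006 m) or (horizontal distance between clip_b and pin2 below 0.0035 m and distance between clip_b and pin2 below 0.006 m) or (horizontal distance between clip_b and pin3 below 0.0035 m and distance between clip_b and pin3 below 0.006 m)) and ((horizontal distance between clip_c and pin1 below 0.0035 m and distance between clip_c and pin1 below 0.006 m) or (horizontal distance between clip_c and pin2 below 0.0035 m and distance between clip_c and pin2 below 0.006 m) or (horizontal distance between clip_c and pin3 below 0.0035 m and distance between clip_c and pin3 below 0.006 m)) and linear speed of each of clip_a, clip_b, clip_c, fork below 0.01 m/s and value of joint sash below 0.004 m and angle between fork's own z axis and vertical below 0.1 rad and height (world z) of fork below 0.006 m and x of fork in the frame of fork_mat between -0.12 and 0.12 m and y of fork in the frame of fork_mat between -0.08 and 0.08 m); the robot touches nothing.
It fails at once if the gripper touches a clip at or beyond the guard (clip_a's origin less than 12 mm in front of the guard's plane, or past it) (contact force between the fingers and clip_a above 0.5 N and x of clip_a in the frame of station above -0.012 m and horizontal distance between clip_a and station below 0.16 m).
It fails at once if the gripper touches a clip at or beyond the guard (clip_b's origin less than 12 mm in front of the guard's plane, or past it) (contact force between the fingers and clip_b above 0.5 N and x of clip_b in the frame of station above -0.012 m and horizontal distance between clip_b and station below 0.16 m).
It fails at once if the gripper touches a clip at or beyond the guard (clip_c's origin less than 12 mm in front of the guard's plane, or past it) (contact force between the fingers and clip_c above 0.5 N and x of clip_c in the frame of station above -0.012 m and horizontal distance between clip_c and station below 0.16 m).
It fails at once if the bottle or the socket block is moved by more than 30 mm (distance of any of cleaner, socket from where it was at the start of the episode above 0.03 m).
Of clip_a, clip_b, clip_c only 2 to 3 are there at a start; the rules pass over those that are not, and their reading is None.
At some moment in a run one of clip_a, clip_b, clip_c may be knocked a few centimetres aside while the robot is not near it.
It also fails if it takes over 210 s, if anything falls off the work surface, if the arm or the gripper's body presses on something with over 40 N, if the wrist force passes 120 N, or if a joint passes its speed limit or range.

## Robot

A 6-joint arm with a two-finger parallel gripper is mounted at the origin on the work surface. World frame = base frame: x ahead of the robot, y to its left, z up, the work surface at z = 0. Lengths are in mm, angles in rad, forces in N, time in s.
With the tool pointing down it reaches from about 350 to 775 mm from the base axis. Payload 7.3 kg.
Tool frame: the origin (TCP) lies on the centre line of the jaws, within the pads' length; the fingertips stand 11 mm ahead of it and the grasp point (between the pads) lies 8 mm behind it; z points along the fingers, y is the line along which they close (so a half turn about z gives the same grasp; the last joint's range is limited). The gripper opens to 92 mm and grips with 3 to 60 N. Pads are 19 mm wide; open, the fingers measure 130 mm over their backs; the gripper's body (75 mm by 190 mm) begins 47 mm behind the grasp point.
Start: joints at [-1.393, 0.342, 1.524, -0, 1.275, -0.146], TCP at [167.063, -497.731, 216.341] pointing down, gripper open.
Joint ranges: [-2.53, 2.53], [-0.77, 2.02], [0.04, 2.7], [-1, 4.14], [0.28, 2.66], [-3.11, 3.11]. Speed limits (rad/s): [2.57, 2.57, 3.14, 3.14, 3.14, 3.14].

## Interface

Orientations are given as [roll, pitch, yaw] about the fixed x, y, z axes, in that order (R = Rz(yaw) Ry(pitch) Rx(roll)).
In Python, from plant import bot gives the robot as it stands.
- The arm moves only by the tool step_arm, never from a script. Its argument "deltas" is a list of rows, each a list of 5 numbers: the opening, from 0 (shut) to 1 (fully open), then the shift along the tool's x, y, z each as a share of 0.5 m, from -1 to 1, then the turn about the tool's z as a share of pi/2 rad, from -1 to 1. In form: [[claw, x, y, z, turn], ...]. A call has 1 to 8 rows; each row shifts and turns the commanded pose from where the row before left it, along the tool's axes as they then stand; what a row does not reach is not made up. A row lasts 1/10 s, in which the tool goes at most 50 mm and 8.59 degrees, less where a joint would pass 70% of its speed; a pose out of reach is approached as far as the arm can. A call with a number of a shift or a turn outside -1 to 1 is refused whole. A call with a gripper value outside its range is refused whole. The fingers move at their own pace and stop on an object; the grip force is fixed at half the most. Time passes only in rows, so rows that do not move let the fingers close. It gives the time, the measured TCP pose, the force, the opening and the grip force at its end, in the units of the state.
- bot.get_obs(): the state, without advancing time (a new reading comes with each control period).
- bot.capture(name): name is "side" or "top" or "wrist"; returns (picture, depth): 400x640x3 uint8, red, green, blue; 400x640 float32, mm along the optical axis (not along the pixel's ray), 0 where there is no reading.
- bot.camera_params(name): a dict with "fov_y" (degrees; the focal length in pixels is half the picture's height over the tangent of half this angle, whatever the lens; pixels are square), "cx", "cy" (the principal point, pixels), "rvec" (rotation vector, rad) and "tvec" (3), from world to camera coordinates, as OpenCV has them. Camera axes: x right, y down, z forward; pixel columns grow to the right and rows downward; lengths in mm; the calibration is good to about 2 mm. A picture is of the moment at which its call begins: read the wrist's pose just before it. camera_params takes no time and is no camera call; for the wrist camera it gives the pose at the moment of the call.
- bot.close_job(): hands the job in; it is judged then, once.
The state is a dict: "time": time; "joint_positions": joint angles; "dq": joint speeds; "tau": joint torques, N m; "tool_pos": TCP position; "tcp_rot": TCP orientation; "contact_force": force on the tool from outside, world axes, zero at the start; "moment": the same for the moment, N m; "grip_width": finger opening in mm; "finger_force": force on a finger pad.
Only numpy, scipy, OpenCV 4.12 (cv2) and the standard library are available. Lean on these libraries where they do the work, as an engineer would, in place of code of your own. Each camera call takes 0.05 s, during which the arm holds its last target. There are 200 camera calls.

## Working session

There is one attempt and no reset: what is moved stays moved. The work goes in short steps, Python scripts to look and compute and a tool call to move; the robot and the scene stay as the last step left them, time stands still between calls to the robot, and variables do not carry over. Pictures are saved under pics/ and viewed, at most 14 in all, crops included, and the job is handed in when it is done.

Besides the shell and the picture viewer there is one more tool, called after ">>>" as name(argument=value, ...), one argument or row to a line, values as JSON. step_arm: Moves the arm, as the interface text tells. Shift numbers are shares of 0.5 m and turn numbers shares of pi/2 rad, none past 1 either way. Its arguments: {"type":"object","properties":{"deltas":{"type":"array","items":{"type":"array","items":{"type":"number","minimum":-1,"maximum":1}}}},"required":["deltas"]}

```bash
mkdir -p pics; ls; cat > h.py <<'E'
import numpy as np, cv2
from plant import bot
def cam(n):
    p=bot.camera_params(n); f=200/np.tan(np.radians(p['fov_y'])/2)
    R,_=cv2.Rodrigues(np.array(p['rvec'],float)); t=np.array(p['tvec'],float).ravel()
    return f,p['cx'],p['cy'],R,t
def ray(c,u,v,z):
    f,cx,cy,R,t=c; d=R.T@np.array([(u-cx)/f,(v-cy)/f,1.]); o=-R.T@t
    return o+d*(z-o[2])/d[2]
def proj(c,P):
    f,cx,cy,R,t=c; q=R@np.asarray(P,float)+t; return np.array([cx+f*q[0]/q[2],cy+f*q[1]/q[2]])
def cloud(c,D):
    f,cx,cy,R,t=c; v,u=np.mgrid[:400,:640]; q=np.stack([(u-cx)/f*D,(v-cy)/f*D,D],-1)-t
    return q@R
def snap(n,name):
    c=cam(n); I,D=bot.capture(n); cv2.imwrite(f'pics/{name}.png',I[...,::-1]); np.savez(f'pics/{name}.npz',I=I,D=D,f=c[0],cx=c[1],cy=c[2],R=c[3],t=c[4]); return c,I,D
def load(name):
    z=np.load(f'pics/{name}.npz'); return (float(z['f']),float(z['cx']),float(z['cy']),z['R'],z['t']),z['I'],z['D']
E
python3 - <<'E'
from h import *
for n in('top','side'):
    c,I,D=snap(n,n+'0'); print(n,c[0],-c[3].T@c[4], c[3].round(2).tolist(), (D>0).mean())
o=bot.get_obs(); print(o)
E
```

```text
pics
top 444.68978505449223 [ 371.75885622  134.4026604  1300.70423861] [[-0.02, -1.0, 0.0], [-0.99, 0.02, -0.14], [0.14, -0.0, -0.99]] 0.99584765625
side 437.01242761156095 [ 126.50825342 -895.35048271  756.88063865] [[0.93, -0.38, -0.01], [-0.2, -0.47, -0.86], [0.32, 0.8, -0.51]] 0.995875
{'time': 0.1, 'joint_positions': array([-1.39300861e+00,  3.42590383e-01,  1.52490113e+00, -1.20456188e-05,
        1.27537947e+00, -1.46020151e-01]), 'dq': array([ 0.0012581 , -0.00159548, -0.00319784,  0.00014925,  0.0002425 ,
        0.00043001]), 'tau': array([ 1.65162237e-03, -4.32004237e+01, -2.44692671e+01,  7.19272415e-02,
        5.25913434e-02, -5.30027239e-05]), 'tool_pos': array([ 166.98673742, -497.35414134,  215.75409269]), 'tcp_rot': array([-3.14032626e+00, -1.74602001e-04,  3.23811267e-01]), 'contact_force': array([-0.3502205 , -0.52082487,  0.45069732]), 'moment': array([ 0.00894816, -0.05508551,  0.01439816]), 'finger_force': 0.0, 'grip_width': 91.57253677483388}
```

View pics/top0.png

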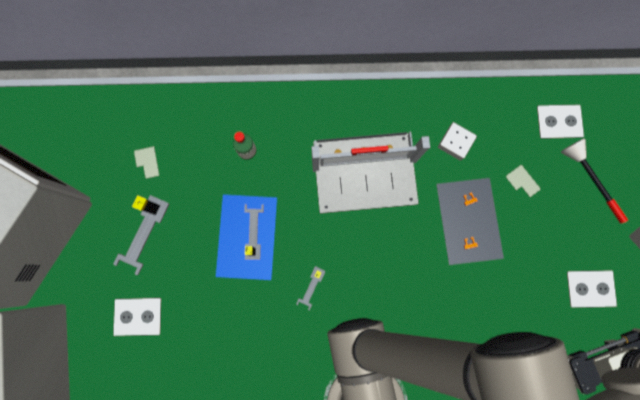

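View pics/side0.png

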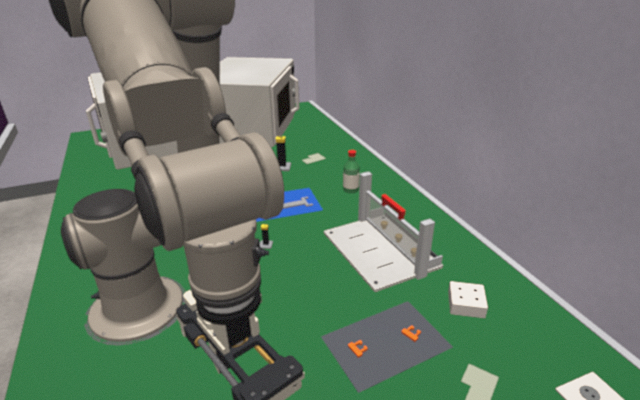

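```bash
python3 - <<'E'
from h import *
c,I,D=load('top0')
cr=I[110:290,200:520]; cv2.imwrite('pics/crop0.png',cv2.resize(cr,None,fx=2.5,fy=2.5,interpolation=cv2.INTER_CUBIC)[...,::-1])
H=cv2.cvtColor(I,cv2.COLOR_RGB2HSV); h,s,v=cv2.split(H)
W=cloud(c,D)
def blobs(m,z,n,amin=15):
    k,l,st,ce=cv2.connectedComponentsWithStats(m.astype(np.uint8))
    for i in range(1,k):
        if st[i,4]>=amin:
            u,w=ce[i]; pts=np.argwhere(l==i)[:,::-1].astype(np.float32); r=cv2.minAreaRect(pts)
            zz=np.median(W[l==i][:,2]); bx=cv2.boxPoints(r)
            print(n,'px',ce[i].round(1),'area',st[i,4],'xyz',ray(c,u,w,z).round(1),'depthz',zz.round(1),'box',[ray(c,*b,z)[:2].round(0).tolist() for b in bx])
blobs((h>=5)&(h<=17)&(s>170)&(v>150),8,'orange',8)
blobs(((h<4)|(h>176))&(s>170)&(v>100),140,'red')
blobs((h>=24)&(h<=34)&(s>150)&(v>120),91,'yellow',8)
blobs((h>100)&(h<125)&(s>150)&(v>80),1,'blue',300)
blobs((v<105)&(v>60)&(s<60)&(W[...,2]<30)&(np.indices(h.shape)[0]>150)&(np.indices(h.shape)[0]<300),1,'grey',500)
blobs((v>150)&(s<40)&(W[...,2]<60)&(W[...,2]>2)&(np.indices(h.shape)[0]>90)&(np.indices(h.shape)[0]<320),10,'white',200)
E
```

```text
orange px [239.  132.7] area 9 xyz [781.8 351.6   8. ] depthz 147.8 box [[778.0, 364.0], [784.0, 364.0], [784.0, 340.0], [777.0, 340.0]]
orange px [472.5 198.2] area 25 xyz [ 567.5 -336.1    8. ] depthz 8.8 box [[554.0, -325.0], [584.0, -330.0], [581.0, -349.0], [551.0, -344.0]]
orange px [465.3 200.1] area 15 xyz [ 562.3 -314.7    8. ] depthz 8.4 box [[575.0, -311.0], [576.0, -319.0], [551.0, -320.0], [550.0, -313.0]]
orange px [465.7 242. ] area 12 xyz [ 439.5 -307.1    8. ] depthz 9.1 box [[448.0, -306.0], [448.0, -312.0], [428.0, -310.0], [428.0, -304.0]]
orange px [472.4 241.4] area 14 xyz [ 440.7 -326.6    8. ] depthz 8.8 box [[433.0, -319.0], [451.0, -324.0], [449.0, -334.0], [431.0, -330.0]]
orange px [473.2 245.6] area 10 xyz [ 428.6 -328.2    8. ] depthz 11.1 box [[425.0, -316.0], [436.0, -337.0], [431.0, -340.0], [419.0, -318.0]]
red px [239.2 136.7] area 63 xyz [728.6 328.9 140. ] depthz 150.8 box [[739.0, 340.0], [739.0, 319.0], [716.0, 319.0], [717.0, 340.0]]
red px [369.2 149.6] area 154 xyz [685.5 -20.1 140. ] depthz 150.7 box [[689.0, 27.0], [695.0, -68.0], [681.0, -
[... 1131 characters left out ...]
 128.0]]
white px [366.1 184.8] area 4478 xyz [613.9 -24.1  10. ] depthz 11.1 box [[676.0, 125.0], [697.0, -168.0], [554.0, -173.0], [535.0, 115.0]]
white px [142.4 235.3] area 660 xyz [478.8 630.7  10. ] depthz 9.6 box [[405.0, 706.0], [598.0, 616.0], [564.0, 552.0], [373.0, 643.0]]
white px [253.5 230.8] area 281 xyz [485.1 308.4  10. ] depthz 6.9 box [[408.0, 339.0], [549.0, 330.0], [546.0, 283.0], [404.0, 293.0]]
white px [591.5 288.7] area 1368 xyz [ 298.7 -656.6   10. ] depthz 7.2 box [[252.0, -585.0], [350.0, -595.0], [347.0, -730.0], [249.0, -718.0]]
white px [137.2 307.5] area 772 xyz [273.9 638.5  10. ] depthz 7.5 box [[302.0, 706.0], [299.0, 575.0], [241.0, 573.0], [244.0, 703.0]]
```

View pics/crop0.png

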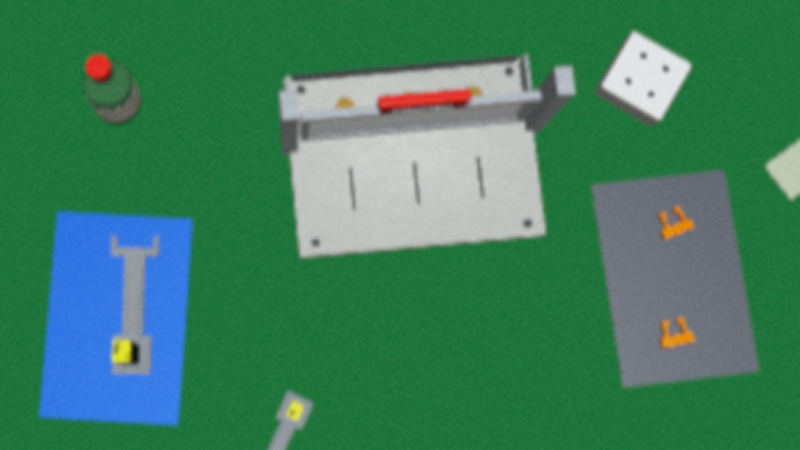

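Fork candidates: large at px (139,203), 127 mm tall; small at (318,274), 68 mm tall; middle-sized at (249,250), 92 mm tall, on the blue mat. I choose the middle one: its height matches the 91 mm given, and the crop shows it on the blue mat. Two clips are visible, at px (469,199) and (471,242). The station comes out near (685,-20), yaw 0.066. I'll turn the tool for the guard handle first.

>>> step_arm(
  deltas=[
    [1, 0, 0, 0, -0.095],
    [1, 0, 0, 0, -0.095],
    [1, 0, 0, 0, -0.095],
    [1, 0, 0, 0, -0.095],
    [1, 0, 0, 0, -0.095],
    [1, 0, 0, 0, -0.095],
    [1, 0, 0, 0, -0.095],
    [1, 0, 0, 0, -0.095],
  ],
)

```text
time: 0.9
tool_pos: [167.0, -497.5, 215.9]
tcp_rot: [-3.141, -0.001, 1.524]
contact_force: [-0.0, -0.4, 0.6]
grip_width: 91.4
finger_force: 0.0
```

```bash
cat >> h.py <<'E'
def st(): 
    o=bot.get_obs(); return np.array(o['tool_pos']),o['tcp_rot'][2],o
def to(x,y,z,yaw=None):
    "shares along tool x,y,z (total) and turn to reach world target, with current yaw"
    p,w,o=st(); d=np.array([x,y,z])-p
    c,s=np.cos(w),np.sin(w)
    print('t',round(o['time'],1),'pos',p.round(1),'yaw',round(w,4),'| mm tool',np.round([c*d[0]+s*d[1],s*d[0]-c*d[1],-d[2]],1),'shares',np.round(np.array([c*d[0]+s*d[1],s*d[0]-c*d[1],-d[2]])/500,4),'turn',None if yaw is None else round(-(yaw-w)/(np.pi/2),4))
E
python3 -c "
from h import *
to(685.5,-20,215,1.637)"
```

```text
t 0.9 pos [ 167.  -497.5  215.9] yaw 1.5237 | mm tool [501.3 495.4   0.9] shares [1.0026 0.9909 0.0018] turn -0.0721
```

>>> step_arm(
  deltas=[
    [1, 0, 0, 0, -0.072],
    [1, 0.062, 0.077, 0, 0],
    [1, 0.062, 0.077, 0, 0],
    [1, 0.062, 0.077, 0, 0],
    [1, 0.062, 0.077, 0, 0],
    [1, 0.062, 0.077, 0, 0],
    [1, 0.062, 0.077, 0, 0],
    [1, 0.062, 0.077, 0, 0],
  ],
)

```text
time: 1.7
tool_pos: [424.2, -263.3, 216.2]
tcp_rot: [-3.141, -0.0, 1.631]
contact_force: [1.2, 0.8, -0.1]
grip_width: 92.0
finger_force: 0.0
```

>>> step_arm(
  deltas=[
    [1, 0.062, 0.077, 0, 0],
    [1, 0.062, 0.077, 0, 0],
    [1, 0.062, 0.077, 0, 0],
    [1, 0.062, 0.077, 0, 0],
    [1, 0.062, 0.0, 0, 0],
    [1, 0.062, 0.0, 0, 0],
    [1, 0.062, 0, 0, 0],
    [1, 0, 0, 0, 0],
  ],
)

```text
time: 2.5
tool_pos: [563.2, -35.6, 215.9]
tcp_rot: [-3.14, -0.001, 1.635]
contact_force: [-0.9, -0.7, 0.7]
grip_width: 92.0
finger_force: 0.0
```

```bash
python3 -c "
from h import *
to(685.5,-20,215,1.637)
c,I,D=snap('wrist','w1'); print(-c[3].T@c[4],c[3].round(2).tolist(),c[0])"
```

```text
t 2.5 pos [563.2 -35.6 215.9] yaw 1.6346 | mm tool [  7.7 123.    0.9] shares [0.0154 0.246  0.0018] turn -0.0015
[558.44114272  46.21097153 383.48399658] [[1.0, 0.06, -0.0], [0.06, -0.95, 0.3], [0.02, -0.3, -0.95]] 298.33935629115615
```

View pics/w1.png

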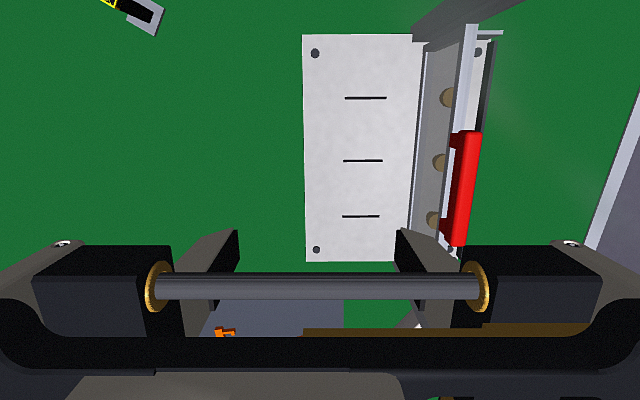

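The wrist view shows the plate with its three black lines at about (365,98), (362,160) and (360,216), the red handle at (466,188), and one clip at (225,331).

```bash
python3 - <<'E'
from h import *
c,I,D=load('w1'); W=cloud(c,D)
H=cv2.cvtColor(I,cv2.COLOR_RGB2HSV); h,s,v=cv2.split(H)
m=(v<90); m[:80]=0; m[235:]=0; m[:,:330]=0; m[:,400:]=0
k,l,stt,ce=cv2.connectedComponentsWithStats(m.astype(np.uint8))
P=[]
for i in range(1,k):
    if stt[i,4]>40: 
        q=ray(c,*ce[i],10); P.append(q); ys,xs=np.where(l==i); f=np.polyfit(xs,ys,1)
        e=[ray(c,x,np.polyval(f,x),10)[:2] for x in (xs.min(),xs.max())]; print(ce[i].round(1),q.round(1),np.round(e,1).tolist(), 'yaw',np.arctan2(*(e[1]-e[0])[::-1]).round(4))
P=np.array(P); d=P[0]-P[-1]; print('sep',np.linalg.norm(np.diff(P,axis=0),axis=1),'yaw',np.arctan2(-d[0],d[1]))
m=((h<4)|(h>176))&(s>170)&(v>100); m[:100]=0
k,l,stt,ce=cv2.connectedComponentsWithStats(m.astype(np.uint8)); i=1+np.argmax(stt[1:,4]); 
Z=W[l==i]; top=Z[abs(Z[:,2]-140)<2.5]; print('handle z',np.percentile(Z[:,2],[5,50,95]),'top ctr',top.mean(0), cv2.minAreaRect(top[:,:2].astype(np.float32)))
m=(v>150)&(s<40); 
for y in (60,120,200,245):
    x=np.where(m[y,250:400])[0].min()+250; q=ray(c,x-.5,y,10); print('front edge',q.round(1))
col=350
ys=np.where(m[20:280,col])[0]+20; print('sides',ray(c,col,ys.min()-.5,10).round(1),ray(c,col,ys.max()+.5,10).round(1))
E
```

```text
[365.3  97.5] [615.7  51.9  10. ] [[591.6, 50.4], [640.4, 53.6]] yaw 0.0649
[362.5 160.5] [620.8 -24.   10. ] [[596.1, -25.6], [645.5, -22.5]] yaw 0.0644
[359.8 216.1] [625.6 -99.7  10. ] [[601.7, -102.2], [649.8, -97.1]] yaw 0.1046
sep [76.16737744 75.7604159 ] yaw 0.06497290527969615
handle z [146.83639051 148.53944468 149.6886697 ] top ctr [nan nan nan] ((0.0, 0.0), (0.0, 0.0), 0.0)
front edge [537.8  88.2  10. ]
front edge [542.3  21.   10. ]
front edge [550.1 -81.7  10. ]
front edge [ 554.9 -147.4   10. ]
sides [590.9 119.   10. ] [ 618.9 -167.6   10. ]<stdin>:14: RuntimeWarning: Mean of empty slice.
  ret = um.true_divide(
```

>>> step_arm(
  deltas=[
    [1, 0.015, 0.082, 0, 0],
    [1, 0, 0.082, 0, 0],
    [1, 0, 0.082, 0, 0],
    [1, 0, 0, 0.08, 0],
    [1, 0, 0, 0.08, 0],
    [1, 0, 0, 0, 0],
    [1, 0, 0, 0, 0],
  ],
)

```text
time: 3.25
tool_pos: [686.0, -25.2, 136.3]
tcp_rot: [-3.14, -0.0, 1.63]
contact_force: [0.2, -0.2, -0.2]
grip_width: 91.5
finger_force: 0.0
```

```bash
python3 -c "
from h import *
to(685.7,-20,136,1.636)
"
```

```text
t 3.2 pos [686.  -25.2 136.3] yaw 1.6298 | mm tool [5.3 0.  0.3] shares [0.0105 0.0001 0.0006] turn -0.004
```

>>> step_arm(
  deltas=[
    [0, 0, 0, 0, 0],
    [0, 0, 0, 0, 0],
    [0, 0, 0, 0, 0],
    [0, 0, 0, 0, 0],
    [0, 0, 0, 0, 0],
    [0, 0, 0, 0, 0],
    [0, 0, 0, 0, 0],
    [0, 0, 0, 0, 0],
  ],
)

```text
time: 4.05
tool_pos: [686.1, -24.3, 136.2]
tcp_rot: [-3.141, 0.0, 1.631]
contact_force: [-0.5, 0.1, 0.1]
grip_width: 32.2
finger_force: 0.0
```

>>> step_arm(
  deltas=[
    [0, 0, 0, -0.02, 0],
    [0, 0, 0, -0.022, 0],
    [0, 0, 0, -0.022, 0],
    [0, 0, 0, -0.022, 0],
    [0, 0, 0, -0.022, 0],
    [0, 0, 0, -0.022, 0],
    [0, 0, 0, -0.022, 0],
    [0, 0, 0, 0, 0],
  ],
)

```text
time: 4.85
tool_pos: [687.0, -24.4, 214.6]
tcp_rot: [3.138, 0.001, 1.631]
contact_force: [1.5, -0.7, 0.2]
grip_width: 0.4
finger_force: 0.0
```

```bash
python3 -c "
from h import *
p,w,o=st();print(p,o['contact_force'],o['grip_width'])
c,I,D=snap('side','s2');W=cloud(c,D)
H=cv2.cvtColor(I,cv2.COLOR_RGB2HSV); h,s,v=cv2.split(H)
m=((h<4)|(h>176))&(s>170)&(v>100)&(abs(W[...,1])<120)&(W[...,0]>600)
print(np.percentile(W[m][:,2],[3,50,97]))
c,I,D=load('side0');W=cloud(c,D)
H=cv2.cvtColor(I,cv2.COLOR_RGB2HSV); h,s,v=cv2.split(H)
m=((h<4)|(h>176))&(s>170)&(v>100)&(abs(W[...,1])<120)&(W[...,0]>600)
print(np.percentile(W[m][:,2],[3,50,97]))"
```

```text
[686.98308869 -24.40463027 214.62336217] [ 1.49849636 -0.71934007  0.23469997] 0.3548289550649714
[128.44555357 147.65791377 151.0951604 ]
[127.88496489 147.54688965 151.15124338]
```

The fingers closed slower than I allowed for. Nothing moved, so I'll retry.

>>> step_arm(
  deltas=[
    [1, 0, 0, 0, 0],
    [1, 0, 0, 0, 0],
    [1, 0, 0, 0, 0],
    [1, 0, 0, 0, 0],
    [1, 0, 0, 0, 0],
    [1, 0, 0, 0, 0],
    [1, 0, 0, 0, 0],
    [1, 0.01, -0.001, 0, 0],
  ],
)

```text
time: 5.7
tool_pos: [685.4, -19.8, 212.3]
tcp_rot: [3.142, 0.0, 1.63]
contact_force: [0.7, 0.1, 0.3]
grip_width: 59.8
finger_force: 0.0
```

>>> step_arm(
  deltas=[
    [1, 0, 0, 0.05, 0],
    [1, 0, 0, 0.054, 0],
    [1, 0, 0, 0.05, 0],
    [1, 0, 0, 0, 0],
    [0, 0, 0, 0, 0],
    [0, 0, 0, 0, 0],
    [0, 0, 0, 0, 0],
    [0, 0, 0, 0, 0],
  ],
)

```text
time: 6.5
tool_pos: [685.9, -19.4, 136.6]
tcp_rot: [3.14, 0.001, 1.631]
contact_force: [-0.4, 0.7, -0.5]
grip_width: 64.5
finger_force: 0.0
```

>>> step_arm(
  deltas=[
    [0, 0, 0, 0, 0],
    [0, 0, 0, 0, 0],
    [0, 0, 0, 0, 0],
    [0, 0, 0, 0, 0],
    [0, 0, 0, 0, 0],
    [0, 0, 0, 0, 0],
    [0, 0, 0, 0, 0],
    [0, 0, 0, 0, 0],
  ],
)

```text
time: 7.3
tool_pos: [685.7, -19.3, 135.3]
tcp_rot: [3.141, 0.0, 1.631]
contact_force: [2.5, -0.6, -1.3]
grip_width: 13.5
finger_force: 30.0
```

>>> step_arm(
  deltas=[
    [0, 0, 0, -0.02, 0],
    [0, 0, 0, -0.023, 0],
    [0, 0, 0, -0.023, 0],
    [0, 0, 0, -0.023, 0],
    [0, 0, 0, -0.023, 0],
    [0, 0, 0, -0.023, 0],
    [0, 0, 0, -0.023, 0],
    [0, 0, 0, 0, 0],
  ],
)

```text
time: 8.1
tool_pos: [685.7, -19.3, 214.4]
tcp_rot: [3.141, 0.0, 1.631]
contact_force: [1.8, 0.2, 0.3]
grip_width: 13.7
finger_force: 30.0
```

>>> step_arm(
  deltas=[
    [0, 0, 0, 0, 0],
    [0, 0, 0, 0, 0],
    [0, 0, 0, 0, 0],
  ],
)

```text
time: 8.4
tool_pos: [685.7, -19.4, 214.4]
tcp_rot: [3.14, 0.0, 1.631]
contact_force: [5.3, 0.5, -1.3]
grip_width: 13.4
finger_force: 30.0
```

```bash
python3 -c "
from h import *
p,w,o=st();print(p,o['contact_force'],o['grip_width'])
c,I,D=snap('side','s3');W=cloud(c,D)
H=cv2.cvtColor(I,cv2.COLOR_RGB2HSV); h,s,v=cv2.split(H)
m=((h<4)|(h>176))&(s>170)&(v>100)&(abs(W[...,1])<120)&(W[...,0]>600)
print(np.percentile(W[m][:,2],[3,50,97]))
"
```

```text
[685.71629399 -19.35410387 214.38597259] [ 5.27602235  0.51744092 -1.30862211] 13.424788519559588
[206.21050235 224.77183415 230.05574834]
```

>>> step_arm(
  deltas=[
    [1, 0, 0, 0, 0],
    [1, 0, 0, 0, 0],
    [1, 0, 0, 0, 0],
    [1, 0, 0, 0, 0],
    [1, 0, 0, -0.08, 0],
    [1, 0, -0.05, 0, 0.09],
    [1, -0.05, -0.06, 0, 0.09],
    [1, -0.05, -0.05, 0, 0.09],
  ],
)

```text
time: 9.25
tool_pos: [597.2, -62.4, 254.3]
tcp_rot: [-3.142, 0.0, 1.202]
contact_force: [0.8, -0.6, 0.6]
grip_width: 72.7
finger_force: 0.0
```

>>> step_arm(
  deltas=[
    [1, 0, 0, 0, 0.095],
    [1, 0, 0, 0, 0.095],
    [1, 0, 0, 0, 0.095],
    [1, 0, 0, 0, 0.095],
    [1, 0, 0, 0, 0.095],
    [1, 0, 0, 0, 0.095],
    [1, 0, 0, 0, 0.095],
    [1, 0, 0, 0, 0.068],
  ],
)

```text
time: 10.05
tool_pos: [598.3, -62.2, 254.4]
tcp_rot: [3.141, 0.0, 0.05]
contact_force: [-0.7, 0.6, -0.1]
grip_width: 92.0
finger_force: 0.0
```

```bash
python3 -c "
from h import *
to(500,-322,250,0.065)
"
```

```text
t 10.1 pos [598.3 -62.2 254.4] yaw 0.0495 | mm tool [-111.1  254.7    4.4] shares [-0.2221  0.5093  0.0088] turn -0.0098
```

>>> step_arm(
  deltas=[
    [1, -0.06, 0.0715, 0, 0],
    [1, -0.06, 0.0715, 0, 0],
    [1, -0.06, 0.0715, 0, 0],
    [1, -0.06, 0.0715, 0, 0],
    [1, -0.06, 0.0715, 0, 0],
    [1, -0.06, 0.0715, 0, 0],
    [1, -0.06, 0.0715, 0, 0],
    [1, 0, 0, 0, -0.0098],
  ],
)

```text
time: 10.85
tool_pos: [399.4, -327.6, 254.4]
tcp_rot: [3.14, 0.001, 0.065]
contact_force: [0.6, 0.2, -0.1]
grip_width: 91.9
finger_force: 0.0
```

>>> step_arm(
  deltas=[
    [1, 0, 0, 0, 0],
    [1, 0, 0, 0, 0],
  ],
)

```text
time: 11.05
tool_pos: [403.1, -322.8, 254.4]
tcp_rot: [-3.141, -0.0, 0.071]
contact_force: [0.0, 0.8, -0.0]
grip_width: 91.8
finger_force: 0.0
```

```bash
python3 -c "
from h import *
p,w,o=st();print(p,w)
c,I,D=snap('wrist','w3')"
```

```text
[ 403.14533041 -322.81164819  254.40682487] 0.07098119701490391
```

View pics/w3.png

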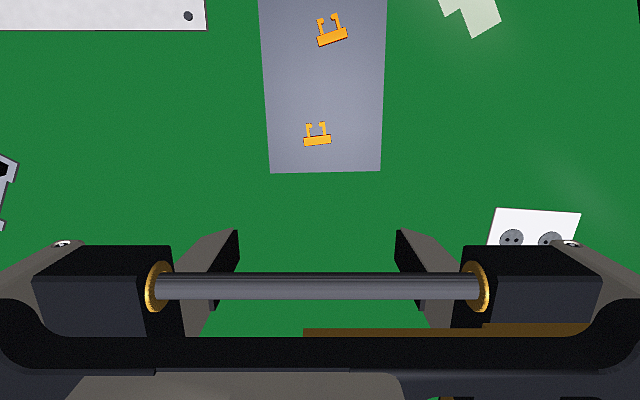

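```bash
cat >> h.py <<'E'
def clips(c,I,z=8.,amin=60):
    H=cv2.cvtColor(I,cv2.COLOR_RGB2HSV); h,s,v=cv2.split(H)
    m=((h>=8)&(h<=22)&(s>150)&(v>150)).astype(np.uint8)
    k,l,stt,ce=cv2.connectedComponentsWithStats(m,connectivity=8); out=[]
    for i in range(1,k):
        if stt[i,4]<amin: continue
        ys,xs=np.where(l==i); P=np.array([ray(c,x,y,z)[:2] for x,y in zip(xs,ys)])
        (cx,cy),(a,b),_=r=cv2.minAreaRect((P*100).astype(np.float32)); bx=cv2.boxPoints(r)/100
        e=bx[1]-bx[0]; g=bx[2]-bx[1]
        s_=g if np.linalg.norm(e)>np.linalg.norm(g) else e   # short side = clip x
        ctr=np.array([cx,cy])/100; d=s_/np.linalg.norm(s_)
        if d@(P.mean(0)-ctr)>0: d=-d
        o=ctr+5*d; print('clip px',ce[i].round(0),'n',stt[i,4],'origin',o.round(1),'bar',(o-14*d).round(1),'yaw',np.arctan2(d[1],d[0]).round(3),'size',np.round([a/100,b/100],1)); out.append((o,np.arctan2(d[1],d[0])))
    return out
E
python3 -c "
from h import *
c,I,D=load('w3'); clips(c,I)
to(440,-318,250,0)"
```

```text
clip px [331.  32.] n 448 origin [ 572.8 -324.7] bar [ 559.8 -329.7] yaw 0.371 size [29.1 37.6]
clip px [316. 136.] n 299 origin [ 444.  -318.3] bar [ 430.1 -320.4] yaw 0.152 size [29.9 37.4]
t 11.1 pos [ 403.4 -322.6  254.4] yaw 0.0719 | mm tool [36.8 -1.9  4.4] shares [ 0.0737 -0.0039  0.0088] turn 0.0458
```

>>> step_arm(
  deltas=[
    [1, 0, 0, 0, -0.051],
    [1, 0.053, 0.004, 0, 0],
    [1, 0, 0, 0.09, 0],
    [1, 0, 0, 0.09, 0],
    [1, 0, 0, 0.09, 0],
    [1, 0, 0, 0.09, 0],
    [1, 0, 0, 0.09, 0],
    [1, 0, 0, 0, 0],
  ],
)

```text
time: 11.9
tool_pos: [426.9, -317.3, 24.1]
tcp_rot: [-3.132, 0.007, 0.153]
contact_force: [-0.7, 0.6, -0.2]
grip_width: 91.8
finger_force: 0.0
```

```bash
python3 -c "
from h import *
to(430.1,-320.4,13,.152)"
```

```text
t 11.9 pos [ 426.9 -317.3   24.1] yaw 0.1529 | mm tool [ 2.7  3.6 11.1] shares [0.0054 0.0071 0.0222] turn 0.0006
```

>>> step_arm(
  deltas=[
    [1, 0, 0, 0, 0],
    [1, 0, 0, 0, 0],
    [1, 0, 0, 0, 0],
  ],
)

```text
time: 12.2
tool_pos: [430.6, -322.6, 31.9]
tcp_rot: [3.138, -0.003, 0.151]
contact_force: [0.3, 0.3, -0.6]
grip_width: 91.9
finger_force: 0.0
```

```bash
python3 -c "
from h import *
to(430.1,-320.4,13,.152)"
```

```text
t 12.2 pos [ 430.6 -322.6   31.9] yaw 0.1512 | mm tool [-0.2 -2.3 18.9] shares [-0.0004 -0.0046  0.0378] turn -0.0005
```

>>> step_arm(
  deltas=[
    [1, 0, -0.004, 0.02, 0],
    [1, 0, 0, 0.012, 0],
    [1, 0, 0, 0, 0],
    [1, 0, 0, 0, 0],
    [1, 0, 0, 0, 0],
  ],
)

```text
time: 12.7
tool_pos: [428.9, -319.8, 13.4]
tcp_rot: [3.141, -0.0, 0.151]
contact_force: [0.2, -0.6, 0.3]
grip_width: 91.8
finger_force: 0.0
```

```bash
python3 -c "
from h import *
to(430.1,-320.4,13,.152)"
```

```text
t 12.7 pos [ 428.9 -319.8   13.4] yaw 0.1506 | mm tool [1.1 0.8 0.4] shares [0.0021 0.0016 0.0008] turn -0.0009
```

Now I'll close on the clip. The fingers move about 75 mm/s, so 0.9 s or so is enough.

>>> step_arm(
  deltas=[
    [0, 0.002, 0.001, 0, 0],
    [0, 0, 0, 0, 0],
    [0, 0, 0, 0, 0],
    [0, 0, 0, 0, 0],
    [0, 0, 0, 0, 0],
    [0, 0, 0, 0, 0],
    [0, 0, 0, 0, 0],
    [0, 0, 0, 0, 0],
  ],
)

```text
time: 13.5
tool_pos: [430.0, -320.0, 13.3]
tcp_rot: [3.141, 0.0, 0.151]
contact_force: [0.2, -0.2, -0.1]
grip_width: 32.7
finger_force: 0.0
```

>>> step_arm(
  deltas=[
    [0, 0, 0, 0, 0],
    [0, 0, 0, 0, 0],
    [0, 0, 0, -0.04, 0],
    [0, 0, 0, -0.09, 0],
    [0, 0, 0, -0.09, 0],
    [0, 0, 0, 0, 0],
  ],
)

```text
time: 14.1
tool_pos: [432.7, -322.5, 129.3]
tcp_rot: [3.132, -0.007, 0.151]
contact_force: [-0.5, -0.7, 0.2]
grip_width: 0.5
finger_force: 0.0
```

```bash
python3 -c "
from h import *
S=np.array([685.7,-19.9]); yw=.065; X=np.array([np.cos(yw),np.sin(yw)]); Y=np.array([-X[1],X[0]])
for y in(-76,0,76): print(S-84*X+y*Y)
q=S-84*X-76*Y
to(q[0],q[1],125,.065)"
```

```text
[ 606.81390968 -101.19566258]
[601.87738753 -25.35615606]
[596.94086538  50.48335046]
t 14.1 pos [ 432.7 -322.5  129.3] yaw 0.1509 | mm tool [ 205.4 -192.7    4.3] shares [ 0.4109 -0.3853  0.0087] turn 0.0547
```

>>> step_arm(
  deltas=[
    [1, -0.06, 0, -0.05, 0],
    [1, 0, 0, -0.05, 0],
    [1, 0, 0, -0.05, 0],
    [1, 0, 0, 0, 0],
    [1, 0, 0, 0, 0],
    [1, 0, 0, 0, 0],
  ],
)

```text
time: 14.7
tool_pos: [399.8, -323.9, 197.0]
tcp_rot: [-3.14, 0.001, 0.151]
contact_force: [0.6, 0.7, 0.5]
grip_width: 44.1
finger_force: 0.0
```

```bash
python3 -c "
from h import *
p,w,o=st();print(p,w)
c,I,D=snap('wrist','w4');clips(c,I)
W=cloud(c,D)
c,I,D=snap('top','t4');clips(c,I,amin=20)
"
```

```text
[ 399.81591504 -323.92380227  196.98719744] 0.1507502672425869
clip px [345.  19.] n 603 origin [ 573.1 -324.6] bar [ 560.1 -329.7] yaw 0.372 size [29.5 37.3]
clip px [318. 140.] n 374 origin [ 444.  -318.2] bar [ 430.2 -320.5] yaw 0.169 size [29.2 37.1]
clip px [470. 200.] n 74 origin [ 571.8 -325.1] bar [ 558.6 -330. ] yaw 0.356 size [28.3 37.5]
clip px [469. 244.] n 61 origin [ 442.3 -314.8] bar [ 428.5 -317.2] yaw 0.176 size [28.1 31.3]
```

View pics/w4.png

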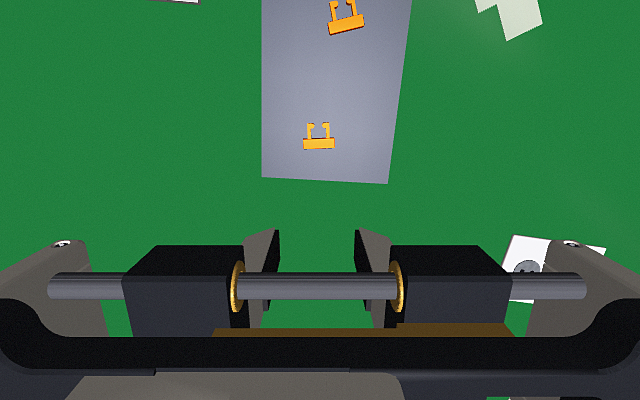

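The picture shows both clips unmoved, at (345,19) and (318,140), so the fingers passed over the bar. I'll check the fingertip height in the wrist depth.

```bash
python3 -c "
from h import *
c,I,D=load('w4');W=cloud(c,D)
for u in (268,274,277,358,362): 
  for v in (234,245,260,280): print((u,v),I[v,u],W[v,u].round(0))
m=cv2.inRange(cv2.cvtColor(I,cv2.COLOR_RGB2HSV),(8,150,150),(22,255,255))>0
print('clip z',np.percentile(W[m][:,2],[10,50,90]))
print('mat z',np.median(W[60:110,290:380,2]))
M=np.zeros((400,640),bool); M[225:310,240:280]=1; M&=(D<300)&(D>0); print(np.percentile(W[M][:,2],[0.5,5,20]))
"
```

```text
(268, 234) [95 92 88] [ 407. -295.  216.]
(268, 245) [102  98  90] [ 407. -297.  229.]
(268, 260) [ 9  9 10] [ 406. -299.  242.]
(268, 280) [74 74 81] [ 428. -305.  288.]
(274, 234) [3 0 2] [ 406. -298.  212.]
(274, 245) [10 15 11] [ 406. -300.  226.]
(274, 260) [12 12 10] [ 399. -301.  228.]
(274, 280) [74 76 80] [ 428. -306.  288.]
(277, 234) [11 13 14] [ 406. -300.  213.]
(277, 245) [13 12 13] [ 400. -301.  214.]
(277, 260) [0 2 8] [ 392. -302.  217.]
(277, 280) [75 74 82] [ 428. -307.  288.]
(358, 234) [10 11 11] [ 413. -345.  212.]
(358, 245) [14 12  9] [ 411. -344.  222.]
(358, 260) [5 4 9] [ 403. -345.  225.]
(358, 280) [80 79 87] [ 432. -331.  288.]
(362, 234) [96 95 90] [ 415. -346.  216.]
(362, 245) [ 8 10  9] [ 413. -345.  227.]
(362, 260) [12 13 15] [ 411. -343.  238.]
(362, 280) [78 79 86] [ 431. -332.  287.]
clip z [  5.8468759    7.10747222 291.88495803]
mat z -0.14029886334001557
[207.86113129 214.51020403 227.61808472]
```

```bash
python3 -c "
from h import *
for n,p,w in (('w4',[399.8,-323.9,197.0],.151),('w3',[403.1,-322.8,254.4],.071),('w1',[563.2,-35.6,215.9],1.6346)):
  c,I,D=load(n);W=cloud(c,D)
  x=np.array([np.cos(w),np.sin(w),0]);y=np.array([np.sin(w),-np.cos(w),0])
  for g in (22,46):
    for dz in (0,-11,8): print(n,g,dz,[proj(c,np.array(p)+9.5*x+s*g*y+[0,0,dz]).round(0).tolist() for s in(-1,1)])
  o=-c[3].T@c[4]-p; print('cam in tool',x@o,y@o,o[2])
"
```

```text
w4 22 0 [[281.0, 223.0], [354.0, 223.0]]
w4 22 -11 [[283.0, 216.0], [352.0, 216.0]]
w4 22 8 [[280.0, 229.0], [355.0, 229.0]]
w4 46 0 [[242.0, 223.0], [393.0, 223.0]]
w4 46 -11 [[246.0, 216.0], [389.0, 216.0]]
w4 46 8 [[239.0, 228.0], [397.0, 229.0]]
cam in tool 81.90945429713805 -0.3662262911646716 167.33013333802222
w3 22 0 [[281.0, 223.0], [354.0, 223.0]]
w3 22 -11 [[283.0, 216.0], [352.0, 216.0]]
w3 22 8 [[280.0, 228.0], [355.0, 228.0]]
w3 46 0 [[242.0, 223.0], [393.0, 223.0]]
w3 46 -11 [[246.0, 216.0], [389.0, 216.0]]
w3 46 8 [[239.0, 228.0], [397.0, 229.0]]
cam in tool 81.62308067711689 -0.677050055397346 167.47846238805445
w1 22 0 [[280.0, 224.0], [352.0, 224.0]]
w1 22 -11 [[282.0, 217.0], [350.0, 217.0]]
w1 22 8 [[278.0, 229.0], [354.0, 230.0]]
w1 46 0 [[241.0, 224.0], [392.0, 224.0]]
w1 46 -11 [[245.0, 217.0], [388.0, 217.0]]
w1 46 8 [[237.0, 229.0], [395.0, 230.0]]
cam in tool 81.94793211930403 0.4671255031642783 167.58399658015455
```

The fingertips show about 20 mm higher than the reported TCP implies. I'll go lower in steps and watch the force.

>>> step_arm(
  deltas=[
    [1, 0.03, 0, 0.09, 0],
    [1, 0.03, 0, 0.09, 0],
    [1, 0, 0, 0.09, 0],
    [1, 0, 0, 0.09, 0],
    [1, 0, 0, 0.028, 0],
    [1, 0, 0, 0, 0],
    [1, 0, 0, 0, 0],
    [1, 0, 0, 0, 0],
  ],
)

```text
time: 15.6
tool_pos: [430.7, -320.7, 5.5]
tcp_rot: [3.14, -0.001, 0.151]
contact_force: [0.2, -0.7, 1.1]
grip_width: 91.9
finger_force: 0.0
```

```bash
python3 -c "
from h import *
to(430.1,-320.4,-6,.16)"
```

```text
t 15.6 pos [ 430.7 -320.7    5.5] yaw 0.1507 | mm tool [-0.5 -0.4 11.5] shares [-0.0011 -0.0008  0.0231] turn -0.0059
```

>>> step_arm(
  deltas=[
    [1, 0, 0, 0.008, 0],
    [1, 0, 0, 0, 0],
    [1, 0, 0, 0, 0],
  ],
)

```text
time: 15.9
tool_pos: [430.1, -320.1, 0.8]
tcp_rot: [3.141, -0.0, 0.151]
contact_force: [0.2, 0.5, -0.1]
grip_width: 91.9
finger_force: 0.0
```

>>> step_arm(
  deltas=[
    [1, 0, 0, 0.006, 0],
    [1, 0, 0, 0, 0],
    [1, 0, 0, 0, 0],
  ],
)

```text
time: 16.2
tool_pos: [429.9, -320.0, -2.8]
tcp_rot: [-3.142, 0.0, 0.151]
contact_force: [-0.2, -0.5, 0.7]
grip_width: 92.0
finger_force: 0.0
```

>>> step_arm(
  deltas=[
    [1, 0, 0, 0.004, 0],
    [1, 0, 0, 0, 0],
    [1, 0, 0, 0, 0],
  ],
)

```text
time: 16.5
tool_pos: [429.9, -320.0, -4.8]
tcp_rot: [-3.142, 0.0, 0.151]
contact_force: [-0.6, 0.7, -0.4]
grip_width: 92.1
finger_force: 0.0
```

```bash
python3 -c "
from h import *
to(430.1,-320.4,-6,.16); print(st()[2]['contact_force'])
c,I,D=snap('side','s5'); i=proj(c,[430,-320,20]).astype(int); print(i)
x0,y0=max(i[0]-70,0),max(i[1]-50,0); cv2.imwrite('pics/s5c.png',cv2.resize(I[y0:y0+100,x0:x0+140],None,fx=5,fy=5,interpolation=cv2.INTER_CUBIC)[...,::-1])"
```

```text
t 16.5 pos [ 429.9 -320.    -4.8] yaw 0.1507 | mm tool [0.1 0.4 1.2] shares [0.0002 0.0009 0.0025] turn -0.0059
[-0.55678913  0.72274741 -0.44778435]
[354 344]
```

View pics/s5c.png

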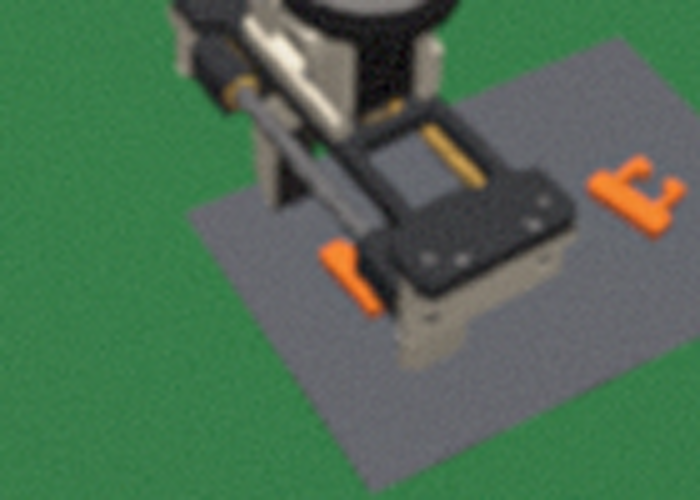

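>>> step_arm(
  deltas=[
    [1, 0, 0, 0.003, 0],
    [1, 0, 0, 0, 0],
  ],
)

```text
time: 16.75
tool_pos: [429.9, -320.0, -6.3]
tcp_rot: [-3.142, 0.0, 0.151]
contact_force: [0.3, -0.2, 0.1]
grip_width: 91.8
finger_force: 0.0
```

>>> step_arm(
  deltas=[
    [1, 0, 0, 0.003, 0],
    [1, 0, 0, 0, 0],
  ],
)

```text
time: 16.95
tool_pos: [429.8, -319.9, -7.9]
tcp_rot: [-3.141, 0.0, 0.151]
contact_force: [1.0, 0.2, -0.2]
grip_width: 91.8
finger_force: 0.0
```

>>> step_arm(
  deltas=[
    [1, 0, 0, 0.003, 0],
    [1, 0, 0, 0, 0],
  ],
)

```text
time: 17.15
tool_pos: [429.8, -319.9, -9.4]
tcp_rot: [-3.141, 0.0, 0.151]
contact_force: [-1.1, 0.2, -0.1]
grip_width: 91.9
finger_force: 0.0
```

>>> step_arm(
  deltas=[
    [0, 0, 0, 0, 0],
    [0, 0, 0, 0, 0],
    [0, 0, 0, 0, 0],
    [0, 0, 0, 0, 0],
    [0, 0, 0, 0, 0],
    [0, 0, 0, 0, 0],
    [0, 0, 0, 0, 0],
    [0, 0, 0, 0, 0],
  ],
)

```text
time: 17.95
tool_pos: [430.0, -320.1, -9.2]
tcp_rot: [3.141, -0.0, 0.151]
contact_force: [0.7, -0.1, 0.4]
grip_width: 37.2
finger_force: 30.0
```

>>> step_arm(
  deltas=[
    [0, 0, 0, 0, 0],
    [0, 0, 0, -0.04, 0],
    [0, 0, 0, -0.08, 0],
    [0, 0, 0, -0.04, 0],
    [0, 0, 0, 0, 0.055],
    [0, 0, 0, 0, 0],
  ],
)

```text
time: 18.55
tool_pos: [430.1, -320.2, 71.5]
tcp_rot: [3.14, -0.001, 0.063]
contact_force: [-0.6, 0.5, -0.1]
grip_width: 37.0
finger_force: 30.0
```

>>> step_arm(
  deltas=[
    [0, 0.054, -0.059, 0, 0],
    [0, 0.054, -0.059, 0, 0],
    [0, 0.054, -0.059, 0, 0],
    [0, 0.054, -0.059, 0, 0],
    [0, 0.054, -0.059, 0, 0],
    [0, 0.054, -0.059, 0, 0],
    [0, 0.054, -0.059, 0, 0],
    [0, 0, 0, 0, 0],
  ],
)

```text
time: 19.35
tool_pos: [607.2, -97.6, 69.8]
tcp_rot: [-3.14, -0.0, 0.071]
contact_force: [0.9, -0.9, -0.6]
grip_width: 37.1
finger_force: 30.0
```

>>> step_arm(
  deltas=[
    [0, 0, 0, 0, 0],
    [0, 0, 0, 0, 0],
    [0, 0, 0, 0, 0],
  ],
)

```text
time: 19.65
tool_pos: [604.5, -102.9, 70.6]
tcp_rot: [-3.142, 0.001, 0.063]
contact_force: [-0.2, 0.0, 0.1]
grip_width: 37.1
finger_force: 30.0
```

```bash
python3 -c "
from h import *
to(606.8,-101.2,1.5,.065); print(st()[2]['grip_width'])"
```

```text
t 19.6 pos [ 604.5 -102.9   70.6] yaw 0.0633 | mm tool [ 2.4 -1.5 69.1] shares [ 0.0049 -0.003   0.1381] turn -0.0011
37.14297789993945
```

>>> step_arm(
  deltas=[
    [0, 0.003, -0.002, 0.04, 0],
    [0, 0, 0, 0.05, 0],
    [0, 0, 0, 0.04, 0],
    [0, 0, 0, 0, 0],
    [0, 0, 0, 0, 0],
    [0, 0, 0, 0, 0],
    [0, 0, 0, 0, 0],
  ],
)

```text
time: 20.35
tool_pos: [607.5, -101.2, 7.2]
tcp_rot: [3.141, -0.002, 0.064]
contact_force: [-0.1, 0.1, -0.6]
grip_width: 37.5
finger_force: 30.0
```

```bash
python3 -c "
from h import *
to(606.8,-101.2,1.5,.065); print(st()[2]['contact_force'])"
```

```text
t 20.4 pos [ 607.5 -101.2    7.2] yaw 0.0641 | mm tool [-0.7 -0.   5.7] shares [-0.0014 -0.      0.0114] turn -0.0006
[-0.09338082  0.05905436 -0.59542366]
```

>>> step_arm(
  deltas=[
    [0, 0, 0, 0.008, 0],
    [0, 0, 0, 0.003, 0],
    [0, 0, 0, 0, 0],
    [0, 0, 0, 0, 0],
  ],
)

```text
time: 20.75
tool_pos: [606.8, -100.7, 0.8]
tcp_rot: [3.141, -0.0, 0.064]
contact_force: [-2.6, -0.0, 4.9]
grip_width: 37.3
finger_force: 30.0
```

>>> step_arm(
  deltas=[
    [0.45, 0, 0, 0, 0],
    [0.5, 0, 0, 0, 0],
    [0.55, 0, 0, 0, 0],
    [0.6, 0, 0, 0, 0],
  ],
)

```text
time: 21.15
tool_pos: [606.6, -100.7, 0.0]
tcp_rot: [-3.142, 0.0, 0.064]
contact_force: [-0.3, 0.4, 0.1]
grip_width: 53.7
finger_force: 0.0
```

>>> step_arm(
  deltas=[
    [1, 0, 0, -0.04, 0],
    [1, 0, 0, -0.09, 0],
    [1, 0, 0, -0.09, 0],
    [1, -0.08, 0, -0.05, 0],
    [1, -0.08, 0, -0.05, 0],
    [1, 0, 0, 0, 0],
    [1, 0, 0, 0, 0],
  ],
)

```text
time: 21.85
tool_pos: [527.1, -106.0, 161.2]
tcp_rot: [3.141, -0.002, 0.064]
contact_force: [0.5, 0.3, -0.6]
grip_width: 91.9
finger_force: 0.0
```

```bash
python3 -c "
from h import *
p,w,o=st();print(p,w)
c,I,D=snap('wrist','w6');clips(c,I,18);clips(c,I,8)
S=np.array([685.7,-19.9]); yw=.065; X=np.array([np.cos(yw),np.sin(yw)]); Y=np.array([-X[1],X[0]])
for q in clips(c,I,18): print((q[0]-S)@X,(q[0]-S)@Y,q[1]-yw)
"
```

```text
[ 527.07368288 -106.03686702  161.24688099] 0.06363314330091763
clip px [316.  95.] n 658 origin [621.1 -98.9] bar [607.2 -99.8] yaw 0.064 size [28.9 36. ]
clip px [522. 154.] n 531 origin [ 574.9 -316.7] bar [ 561.8 -321.8] yaw 0.37 size [29.  36.2]
clip px [316.  95.] n 658 origin [621.4 -98.9] bar [607.4 -99.8] yaw 0.064 size [29.9 37.2]
clip px [522. 154.] n 531 origin [ 573.7 -323.7] bar [ 560.6 -328.8] yaw 0.37 size [29.9 37.4]
clip px [316.  95.] n 658 origin [621.1 -98.9] bar [607.2 -99.8] yaw 0.064 size [28.9 36. ]
clip px [522. 154.] n 531 origin [ 574.9 -316.7] bar [ 561.8 -321.8] yaw 0.37 size [29.  36.2]
-69.57279106346957 -74.67682609131323 -0.001065962
-129.8667959166775 -288.96074108324865 0.30515116
```

View pics/w6.png

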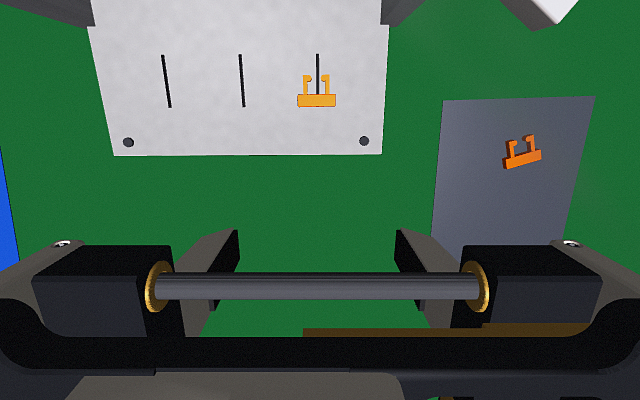

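>>> step_arm(
  deltas=[
    [1, 0, 0, 0, -0.07],
    [1, 0, 0, 0, -0.065],
    [1, 0, 0, 0, -0.06],
    [1, -0.025, 0.09, 0, 0],
    [1, -0.025, 0.09, 0, 0],
    [1, -0.025, 0.09, 0, 0],
    [1, -0.025, 0.09, 0, 0],
    [1, 0, 0.08, 0, 0],
  ],
)

```text
time: 22.7
tool_pos: [559.8, -331.7, 158.3]
tcp_rot: [-3.14, 0.002, 0.369]
contact_force: [0.8, 0.1, 0.9]
grip_width: 92.0
finger_force: 0.0
```

>>> step_arm(
  deltas=[
    [1, 0, 0, 0.08, 0],
    [1, 0, 0, 0.08, 0],
    [1, 0, 0, 0.08, 0],
    [1, 0, 0, 0.04, 0],
    [1, 0, 0, 0, 0],
    [1, 0, 0, 0, 0],
    [1, 0, 0, 0, 0],
  ],
)

```text
time: 23.4
tool_pos: [561.2, -329.6, 21.5]
tcp_rot: [3.139, -0.001, 0.371]
contact_force: [-1.1, -1.0, -0.2]
grip_width: 92.0
finger_force: 0.0
```

```bash
python3 -c "
from h import *
to(560.6,-328.8,-9.3,.37)"
```

```text
t 23.4 pos [ 561.2 -329.6   21.5] yaw 0.3709 | mm tool [-0.2 -1.  30.8] shares [-0.0005 -0.002   0.0616] turn 0.0006
```

>>> step_arm(
  deltas=[
    [1, 0, -0.001, 0.04, 0],
    [1, 0, 0, 0.01, 0],
    [1, 0, 0, 0, 0],
    [1, 0, 0, 0, 0],
  ],
)

```text
time: 23.8
tool_pos: [560.4, -328.9, -3.5]
tcp_rot: [3.14, -0.001, 0.371]
contact_force: [0.4, 0.3, -0.2]
grip_width: 91.8
finger_force: 0.0
```

>>> step_arm(
  deltas=[
    [0.6, 0, 0, 0.006, 0],
    [0.6, 0, 0, 0.004, 0],
    [0.6, 0, 0, 0, 0],
    [0.6, 0, 0, 0, 0],
  ],
)

```text
time: 24.2
tool_pos: [559.8, -328.6, -9.6]
tcp_rot: [3.142, 0.0, 0.371]
contact_force: [1.1, 0.1, 1.0]
grip_width: 64.7
finger_force: 0.0
```

>>> step_arm(
  deltas=[
    [0, 0, 0, 0, 0],
    [0, 0, 0, 0, 0],
    [0, 0, 0, 0, 0],
    [0, 0, 0, 0, 0],
    [0, 0, 0, 0, 0],
  ],
)

```text
time: 24.7
tool_pos: [559.8, -328.6, -9.6]
tcp_rot: [3.141, -0.0, 0.371]
contact_force: [-0.4, 0.1, 0.3]
grip_width: 37.4
finger_force: 30.0
```

>>> step_arm(
  deltas=[
    [0, 0, 0, -0.04, 0],
    [0, 0, 0, -0.08, 0],
    [0, 0, 0, -0.04, 0],
    [0, 0, 0, 0, 0.07],
    [0, 0, 0, 0, 0.065],
    [0, 0, 0, 0, 0.06],
    [0, 0, 0, 0, 0],
  ],
)

```text
time: 25.4
tool_pos: [559.7, -328.4, 70.3]
tcp_rot: [-3.142, 0.0, 0.064]
contact_force: [0.4, 0.1, -0.4]
grip_width: 37.4
finger_force: 30.0
```

>>> step_arm(
  deltas=[
    [0, 0.0137, -0.083, 0, 0],
    [0, 0.0137, -0.083, 0, 0],
    [0, 0.0137, -0.083, 0, 0],
    [0, 0.0137, -0.083, 0, 0],
    [0, 0.0137, -0.083, 0, 0],
    [0, 0.0137, -0.083, 0, 0],
    [0, 0.0137, -0.083, 0, 0],
    [0, 0.0137, -0.083, 0, 0],
  ],
)

```text
time: 26.2
tool_pos: [593.1, 8.0, 70.4]
tcp_rot: [3.142, -0.0, 0.067]
contact_force: [0.8, 0.2, -0.7]
grip_width: 37.5
finger_force: 30.0
```

>>> step_arm(
  deltas=[
    [0, 0.0137, -0.083, 0, 0],
    [0, 0, 0, 0, 0],
    [0, 0, 0, 0, 0],
    [0, 0, 0, 0, 0],
    [0, 0, 0, 0, 0],
    [0, 0, 0, 0, 0],
  ],
)

```text
time: 26.8
tool_pos: [597.3, 46.9, 70.3]
tcp_rot: [3.141, 0.0, 0.063]
contact_force: [-0.1, -0.1, -0.8]
grip_width: 37.6
finger_force: 30.0
```

```bash
python3 -c "
from h import *
to(596.9,50.5,.8,.065)"
```

```text
t 26.8 pos [597.3  46.9  70.3] yaw 0.0628 | mm tool [-0.2 -3.7 69.5] shares [-0.0004 -0.0073  0.139 ] turn -0.0014
```

>>> step_arm(
  deltas=[
    [0, 0, -0.007, 0.04, -0.001],
    [0, 0, 0, 0.05, 0],
    [0, 0, 0, 0.038, 0],
    [0, 0, 0, 0, 0],
    [0, 0, 0, 0, 0],
    [0, 0, 0, 0, 0],
    [0, 0, 0, 0, 0],
  ],
)

```text
time: 27.5
tool_pos: [597.9, 51.5, 7.6]
tcp_rot: [3.141, -0.002, 0.066]
contact_force: [-0.5, 0.5, -0.3]
grip_width: 37.4
finger_force: 30.0
```

```bash
python3 -c "
from h import *
to(596.9,50.5,.8,.065)"
```

```text
t 27.5 pos [597.9  51.5   7.6] yaw 0.0657 | mm tool [-1.1  0.9  6.8] shares [-0.0022  0.0018  0.0136] turn 0.0005
```

>>> step_arm(
  deltas=[
    [0, -0.002, 0.002, 0.008, 0],
    [0, 0, 0, 0.003, 0],
    [0, 0, 0, 0.001, 0],
    [0, 0, 0, 0, 0],
    [0, 0, 0, 0, 0],
  ],
)

```text
time: 28.0
tool_pos: [596.1, 50.6, 0.3]
tcp_rot: [3.141, 0.0, 0.066]
contact_force: [-0.7, 0.2, 1.4]
grip_width: 37.1
finger_force: 30.0
```

>>> step_arm(
  deltas=[
    [0.45, 0, 0, 0, 0],
    [0.5, 0, 0, 0, 0],
    [0.55, 0, 0, 0, 0],
    [0.6, 0, 0, 0, 0],
  ],
)

```text
time: 28.4
tool_pos: [596.2, 50.6, 0.3]
tcp_rot: [3.141, -0.0, 0.066]
contact_force: [-0.1, -0.1, -0.6]
grip_width: 53.5
finger_force: 0.0
```

>>> step_arm(
  deltas=[
    [1, 0, 0, -0.04, 0],
    [1, 0, 0, -0.09, 0],
    [1, 0, 0, -0.09, 0],
    [1, -0.08, 0, -0.05, 0],
    [1, -0.08, 0.05, -0.05, 0],
    [1, 0, 0, 0, 0],
    [1, 0, 0, 0, 0],
  ],
)

```text
time: 29.1
tool_pos: [520.6, 21.8, 159.7]
tcp_rot: [3.141, -0.002, 0.065]
contact_force: [-0.9, 0.4, -0.0]
grip_width: 91.9
finger_force: 0.0
```

```bash
cat >> h.py <<'E'
S=np.array([685.7,-19.9]); yw=.065; X=np.array([np.cos(yw),np.sin(yw)]); Y=np.array([-X[1],X[0]])
def stn(q): return np.round([(q-S)@X,(q-S)@Y],1)
E
python3 -c "
from h import *
p,w,o=st();print(p,w)
c,I,D=snap('wrist','w7')
for q in clips(c,I,18): print(stn(q[0]),q[1]-yw)
H=cv2.cvtColor(I,cv2.COLOR_RGB2HSV); h,s,v=cv2.split(H); m=(v<90); m[110:]=0
k,l,stt,ce=cv2.connectedComponentsWithStats(m.astype(np.uint8))
for i in range(1,k):
  if 40<stt[i,4]<400: print('dark',ce[i],stn(ray(c,*ce[i],10)[:2]))
"
```

```text
[520.55583789  21.80270657 159.72956816] 0.06479634075145291
clip px [445.  97.] n 673 origin [621.  -98.3] bar [607.1 -99.2] yaw 0.065 size [28.9 37.6]
clip px [293.  98.] n 653 origin [609.8  52.3] bar [595.9  51.4] yaw 0.065 size [28.1 37. ]
[-69.6 -74.1] 3.2544136e-05
[-71.   76.9] 1.1377037e-05
dark [636.64285714   2.78571429] [   4.9 -244.8]
dark [293.2300885   75.53097345] [-58.3  76.1]
dark [369.29139073  81.7615894 ] [-64.1   0.3]
dark [445.90434783  75.6173913 ] [-58.3 -75.5]
```

>>> step_arm(
  deltas=[
    [1, -0.034, -0.084, -0.02, 0],
    [1, -0.034, -0.084, -0.02, 0],
    [1, -0.034, -0.084, -0.02, 0],
    [1, -0.034, -0.084, 0, 0],
    [1, -0.034, -0.084, 0, 0],
    [1, -0.034, -0.084, 0, 0],
    [1, -0.034, -0.084, 0, 0],
    [1, 0, 0, 0, 0],
  ],
)

```text
time: 29.95
tool_pos: [379.9, 312.3, 187.5]
tcp_rot: [-3.141, 0.002, 0.072]
contact_force: [0.2, 0.8, -0.7]
grip_width: 91.6
finger_force: 0.0
```

>>> step_arm(
  deltas=[
    [1, 0, 0, 0, 0],
    [1, 0, 0, 0, 0],
    [1, 0, 0, 0, 0],
  ],
)

```text
time: 30.25
tool_pos: [383.1, 306.8, 188.3]
tcp_rot: [3.141, 0.0, 0.064]
contact_force: [0.1, -0.3, 0.4]
grip_width: 92.0
finger_force: 0.0
```

```bash
python3 -c "
from h import *
p,w,o=st();print(p,w)
c,I,D=snap('wrist','w8')"
```

```text
[383.05395544 306.75254496 188.3128207 ] 0.06410741250683416
```

View pics/w8.png

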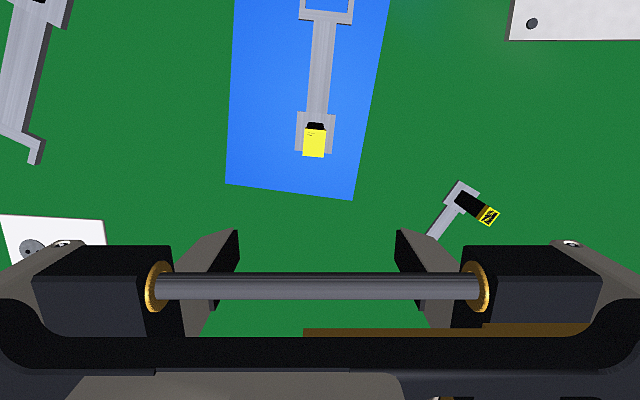

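The middle fork's yellow top is at about (314,140), its foot around (315,133), its blade runs up to the cross bar at (325,15), and the small fork is at (465,200).

```bash
python3 -c "
from h import *
c,I,D=load('w8');W=cloud(c,D)
H=cv2.cvtColor(I,cv2.COLOR_RGB2HSV); h,s,v=cv2.split(H)
m=(h>=24)&(h<=34)&(s>150)&(v>120); m[:100]=0;m[180:]=0;m[:,:290]=0;m[:,340:]=0
ys,xs=np.where(m); print('yellow',xs.min(),xs.max(),ys.min(),ys.max(),'z',np.median(W[m][:,2]))
P=np.array([ray(c,x,y,91)[:2] for x,y in zip(xs,ys)],np.float32); print(cv2.minAreaRect(P))
b=[]
for r in range(32,104,3):
    g=np.where((s[r,290:350]<90)&(h[r,290:350]<255))[0]+290
    if len(g): 
        a=ray(c,g.min()-.5,r,6);d=ray(c,g.max()+.5,r,6); b.append((*((a+d)/2)[:2],np.linalg.norm(a-d)))
b=np.array(b); f=np.polyfit(b[:,0],b[:,1],1); print('blade width',np.median(b[:,2]),'yaw',np.arctan(f[0]),'y at x=425',np.polyval(f,425))
r=20; 
for col in (315,320,325,330): 
    g=np.where(s[:40,col]<90)[0]; print(col,g.min(),g.max(), ray(c,col,g.max()+.5,6), ray(c,col,g.min()-.5,6))
# foot back edge
for col in (306,325): 
    g=np.where(s[100:180,col]<90)[0]+100; print('foot',col,ray(c,col,g.max()+.5,6))
to(425,311,188)
"
```

```text
yellow 303 325 128 156 z 90.07214414598391
((427.2733154296875, 312.6866455078125), (18.73540496826172, 23.739662170410156), 88.07047271728516)
blade width 23.862153445423658 yaw -0.03373024051805849 y at x=425 312.86133617147345
315 10 39 [523.73831881 318.02038201   6.        ] [551.57005948 319.77198912   6.        ]
320 10 39 [524.07871558 312.74140125   6.        ] [551.9015965  314.63327548   6.        ]
325 11 39 [524.41911697 307.46234873   6.        ] [551.32983678 309.42849694   6.        ]
330 11 39 [524.75952299 302.18322445   6.        ] [551.66167049 304.28509169   6.        ]
foot 306 [431.90653308 322.61173288   6.        ]
foot 325 [404.46087724 298.69797229   6.        ]
t 30.3 pos [383.1 306.7 188.4] yaw 0.0638 | mm tool [42.1 -1.6  0.4] shares [ 0.0843 -0.0032  0.0009] turn None
```

>>> step_arm(
  deltas=[
    [1, 0, 0, 0, 0.062],
    [1, 0.088, -0.015, 0, 0],
    [1, 0, 0, 0, 0],
    [1, 0, 0, 0, 0],
    [1, 0, 0, 0.07, 0],
    [1, 0, 0, 0.07, 0],
    [1, 0, 0, 0.07, 0],
    [1, 0, 0, 0, 0],
  ],
)

```text
time: 31.1
tool_pos: [423.2, 311.7, 80.0]
tcp_rot: [3.137, 0.008, -0.032]
contact_force: [-0.2, 0.1, -0.5]
grip_width: 91.9
finger_force: 0.0
```

>>> step_arm(
  deltas=[
    [1, 0, 0, 0, 0],
    [1, 0, 0, 0, 0],
    [1, 0, 0, 0, 0],
  ],
)

```text
time: 31.4
tool_pos: [427.5, 314.3, 85.7]
tcp_rot: [-3.14, -0.003, -0.032]
contact_force: [0.1, -0.9, -0.7]
grip_width: 91.6
finger_force: 0.0
```

```bash
python3 -c "
from h import *
to(427.3,312.8,42,-.034);print(st()[2]['contact_force'])"
```

```text
t 31.4 pos [427.5 314.3  85.7] yaw -0.0315 | mm tool [-0.2  1.5 43.7] shares [-0.0004  0.003   0.0873] turn 0.0016
[ 0.1114048  -0.85285548 -0.74700221]
```

>>> step_arm(
  deltas=[
    [1, 0, 0.001, 0.05, 0.001],
    [1, 0, 0, 0.03, 0],
    [1, 0, 0, 0.005, 0],
    [1, 0, 0, 0, 0],
    [1, 0, 0, 0, 0],
    [0, 0, 0, 0, 0],
    [0, 0, 0, 0, 0],
    [0, 0, 0, 0, 0],
  ],
)

```text
time: 32.2
tool_pos: [426.7, 313.4, 41.6]
tcp_rot: [-3.141, -0.001, -0.033]
contact_force: [0.3, -0.0, -0.5]
grip_width: 72.7
finger_force: 0.0
```

>>> step_arm(
  deltas=[
    [0, 0, 0, 0, 0],
    [0, 0, 0, 0, 0],
    [0, 0, 0, 0, 0],
    [0, 0, 0, 0, 0],
    [0, 0, 0, 0, 0],
    [0, 0, 0, 0, 0],
    [0, 0, 0, 0, 0],
    [0, 0, 0, 0, 0],
  ],
)

```text
time: 33.0
tool_pos: [426.3, 313.2, 41.0]
tcp_rot: [3.141, 0.0, -0.033]
contact_force: [0.7, -0.1, -2.0]
grip_width: 18.1
finger_force: 30.0
```

```bash
python3 -c "
from h import *
to(427.3,312.8,42,-.034);print(st()[2]['contact_force'])
# target: fork origin at station x=-225, y=76
q=S-225*X+76*Y; print(q, S-225*X-76*Y)"
```

```text
t 33.0 pos [426.3 313.2  41. ] yaw -0.0332 | mm tool [ 1.   0.3 -1. ] shares [ 0.0019  0.0006 -0.002 ] turn 0.0005
[ 0.70565882 -0.1491491  -2.04505221]
[456.23862302  41.32480278] [ 466.11166733 -110.35421026]
```

>>> step_arm(
  deltas=[
    [0, 0, 0, -0.02, 0],
    [0, 0, 0, -0.06, 0],
    [0, 0, 0, 0, -0.0625],
    [0, 0, 0, 0, 0],
  ],
)

```text
time: 33.4
tool_pos: [427.0, 313.6, 82.5]
tcp_rot: [-3.141, -0.002, 0.066]
contact_force: [0.2, 0.2, -2.1]
grip_width: 18.2
finger_force: 30.0
```

>>> step_arm(
  deltas=[
    [0, 0.0018, 0.078, 0, 0],
    [0, 0.0018, 0.078, 0, 0],
    [0, 0.0018, 0.078, 0, 0],
    [0, 0.0018, 0.078, 0, 0],
    [0, 0.0018, 0.078, 0, 0],
    [0, 0.0018, 0.078, 0, 0],
    [0, 0.0018, 0.078, 0, 0],
    [0, 0, 0, 0, 0],
  ],
)

```text
time: 34.2
tool_pos: [450.8, 37.6, 81.1]
tcp_rot: [3.141, 0.0, 0.058]
contact_force: [-0.5, 0.3, -1.4]
grip_width: 17.9
finger_force: 30.0
```

>>> step_arm(
  deltas=[
    [0, 0, 0, 0, 0],
    [0, 0, 0, 0, 0],
    [0, 0, 0, 0, 0],
    [0, 0, 0, 0, 0],
  ],
)

```text
time: 34.6
tool_pos: [450.4, 42.3, 81.2]
tcp_rot: [-3.142, 0.0, 0.067]
contact_force: [0.8, -0.1, -1.3]
grip_width: 17.7
finger_force: 30.0
```

```bash
python3 -c "
from h import *
to(450.3,40.9,52,.065);print(st()[2]['contact_force'])
c,I,D=snap('wrist','w9')
for q in clips(c,I,18): print(stn(q[0]),q[1]-yw)"
```

```text
t 34.6 pos [450.4  42.3  81.2] yaw 0.0666 | mm tool [-0.1  1.4 29.2] shares [-0.0003  0.0028  0.0583] turn 0.001
[ 0.81632066 -0.09982672 -1.25536961]
clip px [319.   4.] n 547 origin [587.4  50.8] bar [601.3  51.7] yaw -3.075 size [ 5.3 37.3]
clip px [541.   3.] n 399 origin [598.  -99.6] bar [612.  -98.6] yaw -3.075 size [ 4.1 37.5]
clip px [355. 292.] n 98 origin [367.9   8. ] bar [369.3  -5.9] yaw 1.674 size [43.4  2.8]
[-93.5  76.9] -3.1397746
[-92.7 -73.8] -3.139773
[-315.4   48.5] 1.6094224
```

View pics/w9.png

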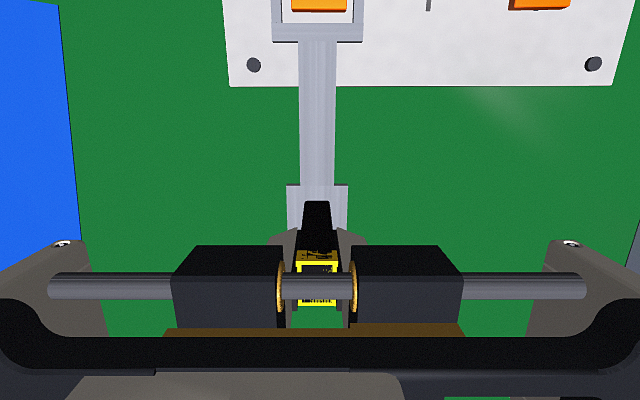

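>>> step_arm(
  deltas=[
    [0, 0, 0.001, 0.03, 0.001],
    [0, 0, 0, 0.02, 0],
    [0, 0, 0, 0.008, 0],
    [0, 0, 0, 0, 0],
    [0, 0, 0, 0, 0],
    [0, 0, 0, 0, 0],
  ],
)

```text
time: 35.25
tool_pos: [450.9, 40.7, 52.6]
tcp_rot: [3.141, -0.001, 0.064]
contact_force: [-0.5, 0.2, -1.6]
grip_width: 17.6
finger_force: 30.0
```

```bash
python3 -c "
from h import *
to(450.3,40.9,52,.065);p=st();print(p[2]['contact_force'],stn(p[0][:2]))
c,I,D=snap('wrist','w10');W=cloud(c,D)
H=cv2.cvtColor(I,cv2.COLOR_RGB2HSV);s=H[...,1];v=H[...,2]
print('blade z',np.median(W[100:170,312:324,2]),'bar z',np.median(W[28:38,290:345,2]),'plate z',np.median(W[50:80,380:560,2]))
b=[]
for r in range(95,180,4):
    x=np.where(s[r,280:360]<90)[0]+280; b.append((ray(c,x.min()-.5,r,17.5)+ray(c,x.max()+.5,r,17.5))/2)
b=np.array(b);f=np.polyfit(b[:,0],b[:,1],1); print('yaw',np.arctan(f[0])); 
for k in (0,-1): print(stn(b[k][:2]))
"
```

```text
t 35.2 pos [450.9  40.7  52.6] yaw 0.0636 | mm tool [-0.6 -0.2  0.6] shares [-0.0011 -0.0004  0.0011] turn -0.0009
[-0.50620612  0.205771   -1.61252222] [-230.4   75.8]
blade z 16.948773607823227 bar z 17.0539716077314 plate z 9.035037607352885
yaw 0.06110512393415295
[-146.5   76. ]
[-202.6   76.4]
```

>>> step_arm(
  deltas=[
    [0, 0.02, 0, 0.001, 0],
    [0, 0.03, 0, 0, 0],
    [0, 0.03, 0, 0, 0],
    [0, 0.03, 0, 0, 0],
    [0, 0.03, 0, 0, 0],
    [0, 0.02, 0, 0, 0],
    [0, 0, 0, 0, 0],
    [0, 0, 0, 0, 0],
  ],
)

```text
time: 36.1
tool_pos: [530.1, 45.8, 51.5]
tcp_rot: [3.142, 0.001, 0.064]
contact_force: [-0.3, 0.1, -1.9]
grip_width: 17.6
finger_force: 30.0
```

```bash
python3 -c "
from h import *
p=st();print(p[2]['contact_force'],p[0],p[1],stn(p[0][:2]))"
```

```text
[-0.25804582  0.10792764 -1.90647202] [530.05233258  45.83443407  51.50604454] 0.06355991134925021 [-151.    75.7]
```

>>> step_arm(
  deltas=[
    [0, 0.02, -0.0005, 0, 0],
    [0, 0.02, 0, 0, 0],
    [0, 0.012, 0, 0, 0],
    [0, 0.008, 0, 0, 0],
    [0, 0.004, 0, 0, 0],
    [0, 0.004, 0, 0, 0],
    [0, 0, 0, 0, 0],
    [0, 0, 0, 0, 0],
  ],
)

```text
time: 36.9
tool_pos: [564.9, 48.2, 51.8]
tcp_rot: [3.141, -0.001, 0.064]
contact_force: [-0.4, 0.5, -0.9]
grip_width: 17.9
finger_force: 30.0
```

```bash
python3 -c "
from h import *
p=st();print(p[2]['contact_force'],p[0],p[1],stn(p[0][:2]))
c,I,D=snap('wrist','w11')
for q in clips(c,I,18,25): print(stn(q[0]),q[1]-yw)
cv2.imwrite('pics/w11c.png',cv2.resize(I[0:140,200:480],(800,400),interpolation=cv2.INTER_CUBIC)[...,::-1])"
```

```text
[-0.42861288  0.51243991 -0.90254168] [564.85759104  48.22479539  51.76148752] 0.06350509612515465 [-116.2   75.8]
clip px [316.  16.] n 564 origin [688.1  57.1] bar [702.1  58. ] yaw -3.078 size [ 4.2 37.1]
clip px [535. 164.] n 1265 origin [621.6 -97.6] bar [607.7 -98.9] yaw 0.087 size [29.2 37.4]
clip px [355. 286.] n 27 origin [509.1  20.2] bar [510.5   6.2] yaw 1.672 size [10.   1.6]
clip px [355. 303.] n 39 origin [492.8  18.7] bar [493.2   4.7] yaw 1.601 size [16.1  2.1]
clip px [278. 304.] n 37 origin [488.2  69.7] bar [486.6  83.7] yaw -1.46 size [13.3  2.3]
[ 7.4 76.7] -3.1428418
[-69.  -73.4] 0.02182056
[-173.6   51.5] 1.6072221
[-190.    51.1] 1.5362813
[-191.3  102.3] -1.5247617
```

View pics/w11c.png

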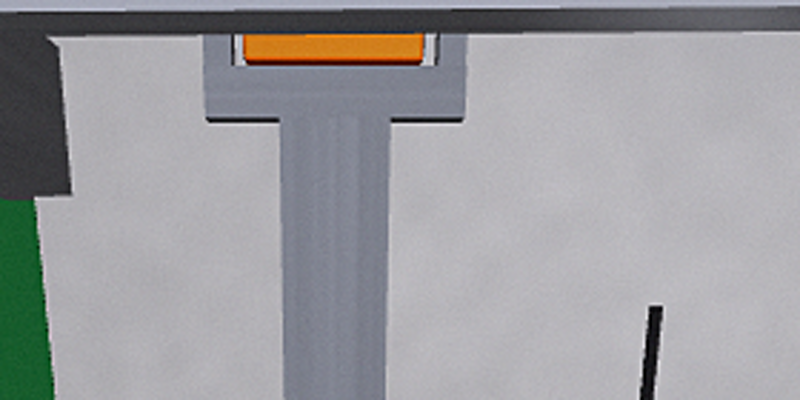

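The clip's back edge reads about x = 10.3 mm, which is the seated position. A small extra push should confirm it by force.

>>> step_arm(
  deltas=[
    [0, 0.003, 0, 0, 0],
    [0, 0.002, 0, 0, 0],
    [0, 0, 0, 0, 0],
    [0, 0, 0, 0, 0],
  ],
)

```text
time: 37.35
tool_pos: [566.4, 48.4, 51.6]
tcp_rot: [3.142, 0.001, 0.064]
contact_force: [-1.7, 0.3, -1.1]
grip_width: 17.9
finger_force: 30.0
```

```bash
python3 -c "
from h import *
p=st();print(p[2]['contact_force'],p[0],p[1],stn(p[0][:2]))"
```

```text
[-1.70548507  0.29438536 -1.06697043] [566.44386237  48.42730779  51.6097462 ] 0.06359178299945967 [-114.6   75.9]
```

>>> step_arm(
  deltas=[
    [0, 0.003, 0, 0, 0],
    [0, 0.002, 0, 0, 0],
    [0, 0, 0, 0, 0],
    [0, 0, 0, 0, 0],
  ],
)

```text
time: 37.75
tool_pos: [566.8, 48.5, 51.4]
tcp_rot: [-3.141, 0.006, 0.064]
contact_force: [-9.9, -0.9, 4.2]
grip_width: 17.9
finger_force: 30.0
```

```bash
python3 -c "
from h import *
p=st();print(p[2]['contact_force'],p[0],p[1],stn(p[0][:2]))"
```

```text
[-9.86164273 -0.89313871  4.20909892] [566.75406455  48.52583282  51.40711081] 0.06366762909956636 [-114.3   76. ]
```

>>> step_arm(
  deltas=[
    [0, 0.003, 0, 0, 0],
    [0, 0, 0, 0, 0],
    [0, 0, 0, 0, 0],
  ],
)

```text
time: 38.05
tool_pos: [566.9, 48.6, 51.5]
tcp_rot: [-3.141, 0.008, 0.064]
contact_force: [-15.4, -1.6, 8.2]
grip_width: 17.7
finger_force: 30.0
```

```bash
python3 -c "
from h import *
p=st();print(p[2]['contact_force'],p[0],p[1],stn(p[0][:2]))"
```

```text
[-15.38382461  -1.57673828   8.18352188] [566.86388164  48.57101538  51.5399577 ] 0.06375713462810984 [-114.1   76. ]
```

>>> step_arm(
  deltas=[
    [0, -0.02, 0, 0, 0],
    [0, -0.06, 0, 0, 0],
    [0, -0.08, 0, 0, 0],
    [0, -0.08, 0, 0, 0],
    [0, 0, 0, -0.05, 0],
    [0, 0, 0, 0, 0],
  ],
)

```text
time: 38.65
tool_pos: [452.2, 40.9, 78.9]
tcp_rot: [3.141, -0.006, 0.063]
contact_force: [0.7, 1.0, -0.8]
grip_width: 17.5
finger_force: 30.0
```

>>> step_arm(
  deltas=[
    [0, 0, 0.08, 0, 0],
    [0, 0, 0.08, 0, 0],
    [0, 0, 0.08, 0, 0],
    [0, 0, 0.062, 0, 0],
    [0, 0, 0, 0, 0],
    [0, 0, 0, 0, 0],
    [0, 0, 0, 0, 0],
    [0, 0, 0, 0, 0],
  ],
)

```text
time: 39.45
tool_pos: [460.8, -108.7, 76.6]
tcp_rot: [-3.142, -0.0, 0.065]
contact_force: [-0.3, 0.1, -1.6]
grip_width: 18.0
finger_force: 30.0
```

```bash
python3 -c "
from h import *
p=st();print(p[2]['contact_force'],p[0],p[1],stn(p[0][:2]))
q=S-231*X-75.6*Y; to(*q,51.8,.065)
c,I,D=snap('top','t12')
for q in clips(c,I,18,15): print(stn(q[0]),q[1]-yw)
c,I,D=snap('wrist','w12')
H=cv2.cvtColor(I,cv2.COLOR_RGB2HSV);m=cv2.inRange(H,(8,150,150),(22,255,255));k,l,s,ce=cv2.connectedComponentsWithStats(m)
print([(s[i].tolist(),stn(ray(c,s[i][0]+s[i][2]/2-.5,s[i][1]+s[i][3],10)[:2])) for i in range(1,k) if s[i][4]>100])"
```

```text
[-0.32308427  0.09248514 -1.59565263] [ 460.80181972 -108.71863663   76.62267782] 0.06492934360545877 [-230.2  -74. ]
t 39.5 pos [ 460.8 -108.7   76.6] yaw 0.0649 | mm tool [-0.8  1.6 24.8] shares [-0.0016  0.0032  0.0496] turn -0.0
clip px [392. 186.] n 48 origin [ 617.9 -101. ] bar [ 603.9 -100.4] yaw -0.045 size [32.3 24. ]
[-72.9 -76.5] -0.109537296
[([291, 0, 57, 6, 335], array([-87.9, -75. ]))]
```

>>> step_arm(
  deltas=[
    [0, 0, 0.0025, 0.03, 0],
    [0, 0, 0, 0.019, 0],
    [0, 0, 0, 0, 0],
    [0, 0, 0, 0, 0],
    [0, 0, 0, 0, 0],
  ],
)

```text
time: 40.05
tool_pos: [460.9, -110.9, 52.5]
tcp_rot: [3.141, -0.0, 0.064]
contact_force: [-0.0, -0.3, -2.3]
grip_width: 18.0
finger_force: 30.0
```

```bash
python3 -c "
from h import *
p=st();print(p[2]['contact_force'],p[0],p[1],stn(p[0][:2]))
c,I,D=snap('wrist','w13');W=cloud(c,D)
H=cv2.cvtColor(I,cv2.COLOR_RGB2HSV);m=cv2.inRange(H,(8,150,150),(22,255,255));k,l,s,ce=cv2.connectedComponentsWithStats(m)
print([(s[i].tolist(),stn(ray(c,s[i][0]+s[i][2]/2-.5,s[i][1]+s[i][3],18)[:2])) for i in range(1,k) if s[i][4]>100])
print('blade z',np.median(W[100:170,312:324,2]),'plate z',np.median(W[50:75,200:280,2]))
sat=H[...,1]
for r in (100,140,170):
    x=np.where(sat[r,280:360]<90)[0]+280; print(stn(((ray(c,x.min()-.5,r,17.5)+ray(c,x.max()+.5,r,17.5))/2)[:2]))
"
```

```text
[-0.01525712 -0.26402853 -2.33070063] [ 460.88453592 -110.86673975   52.53376821] 0.06371409728611344 [-230.2  -76.2]
[]
blade z 17.01082797163936 plate z 9.050911764810522
[-149.5  -75.5]
[-175.3  -75.5]
[-196.   -75.5]
```

>>> step_arm(
  deltas=[
    [0, 0.02, 0, 0.001, 0],
    [0, 0.03, 0, 0, 0],
    [0, 0.03, 0, 0, 0],
    [0, 0.03, 0, 0, 0],
    [0, 0.03, 0, 0, 0],
    [0, 0.02, 0, 0, 0],
    [0, 0, 0, 0, 0],
    [0, 0, 0, 0, 0],
  ],
)

```text
time: 40.9
tool_pos: [540.2, -105.7, 51.5]
tcp_rot: [-3.141, 0.001, 0.064]
contact_force: [-0.2, 0.6, -3.0]
grip_width: 17.9
finger_force: 30.0
```

```bash
python3 -c "
from h import *
p=st();print(p[2]['contact_force'],p[0],p[1],stn(p[0][:2]))"
```

```text
[-0.20581162  0.59198802 -2.98098524] [ 540.21906836 -105.69815875   51.52928198] 0.06374319928596517 [-150.7  -76.2]
```

>>> step_arm(
  deltas=[
    [0, 0.02, 0, 0, 0],
    [0, 0.02, 0, 0, 0],
    [0, 0.012, 0, 0, 0],
    [0, 0.008, 0, 0, 0],
    [0, 0.006, 0, 0, 0],
    [0, 0.006, 0, 0, 0],
    [0, 0.003, 0, 0, 0],
    [0, 0, 0, 0, 0],
  ],
)

```text
time: 41.7
tool_pos: [577.1, -103.5, 51.5]
tcp_rot: [-3.141, 0.003, 0.064]
contact_force: [-4.8, -1.0, 1.6]
grip_width: 17.6
finger_force: 30.0
```

>>> step_arm(
  deltas=[
    [0, 0.003, 0, 0, 0],
    [0, 0, 0, 0, 0],
    [0, 0, 0, 0, 0],
  ],
)

```text
time: 42.0
tool_pos: [577.3, -103.4, 51.5]
tcp_rot: [-3.141, 0.005, 0.064]
contact_force: [-9.7, -1.2, 3.2]
grip_width: 17.6
finger_force: 30.0
```

```bash
python3 -c "
from h import *
p=st();print(p[2]['contact_force'],p[0],p[1],stn(p[0][:2]))"
```

```text
[-9.7299367  -1.22474888  3.17722579] [ 577.26589284 -103.36365035   51.52121657] 0.06356885219769448 [-113.6  -76.2]
```

>>> step_arm(
  deltas=[
    [0, 0.003, 0, 0, 0],
    [0, 0, 0, 0, 0],
    [0, 0, 0, 0, 0],
  ],
)

```text
time: 42.3
tool_pos: [577.4, -103.3, 51.7]
tcp_rot: [-3.141, 0.008, 0.064]
contact_force: [-16.4, -2.2, 7.8]
grip_width: 17.7
finger_force: 30.0
```

>>> step_arm(
  deltas=[
    [0, -0.02, 0, 0, 0],
    [0, -0.06, 0, 0, 0],
    [0, -0.08, 0, 0, 0],
    [0, -0.08, 0, 0, 0],
    [0, 0, 0, -0.06, 0],
    [0, 0, 0, 0, 0],
    [0, 0, 0, 0, 0],
  ],
)

```text
time: 43.0
tool_pos: [462.6, -111.4, 82.4]
tcp_rot: [3.14, -0.004, 0.063]
contact_force: [-0.7, -0.5, -1.6]
grip_width: 17.9
finger_force: 30.0
```

```bash
python3 -c "
from h import *
p=st();print(p[2]['contact_force'],p[0],p[1])
c,I,D=snap('side','s14')
i=proj(c,[700,-18,20]).astype(int)
cv2.imwrite('pics/s14c.png',cv2.resize(I[i[1]-60:i[1]+60,i[0]-80:i[0]+80],(800,600),interpolation=cv2.INTER_CUBIC)[...,::-1])
for y in(-76,76):
  for x in (10,16,22,30): q=S+x*X+y*Y; print(y,x,((proj(c,[*q,18])-i+[80,60])*5).round(0))
to(427,313,42,-.034)"
```

```text
[-0.74672343 -0.460998   -1.58781324] [ 462.63972953 -111.41559799   82.43527325] 0.06336820461194037
-76 10 [474. 380.]
-76 16 [483. 377.]
-76 22 [492. 374.]
-76 30 [504. 370.]
76 10 [325. 241.]
76 16 [334. 239.]
76 22 [342. 236.]
76 30 [353. 233.]
t 43.0 pos [ 462.1 -111.1   81.7] yaw 0.0636 | mm tool [  -8.1 -425.5   39.7] shares [-0.0162 -0.8509  0.0795] turn 0.0622
```

View pics/s14c.png

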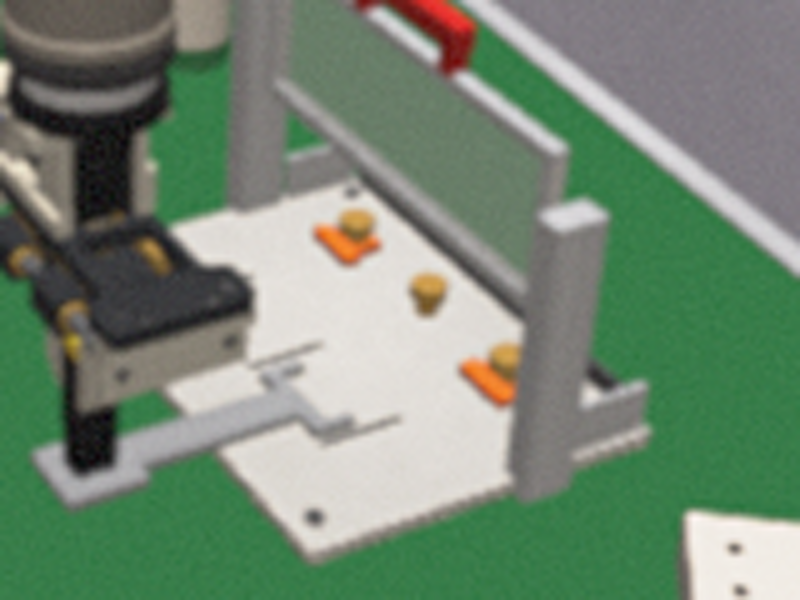

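Both clips sit under the pin heads at crop (348,240) and (488,378), and the guard is still up. Now the fork goes back to the mat.

>>> step_arm(
  deltas=[
    [0, -0.002, -0.085, 0, 0],
    [0, -0.002, -0.085, 0, 0],
    [0, -0.002, -0.085, 0, 0],
    [0, -0.002, -0.085, 0, 0],
    [0, -0.002, -0.085, 0, 0],
    [0, -0.002, -0.085, 0, 0],
    [0, -0.002, -0.085, 0, 0],
    [0, -0.002, -0.085, 0, 0],
  ],
)

```text
time: 43.85
tool_pos: [431.4, 230.0, 80.7]
tcp_rot: [3.141, 0.001, 0.064]
contact_force: [0.3, -0.8, -0.6]
grip_width: 18.0
finger_force: 30.0
```

>>> step_arm(
  deltas=[
    [0, 0, -0.085, 0, 0],
    [0, 0, -0.085, 0, 0],
    [0, 0, 0, 0, 0.062],
    [0, 0, 0, 0, 0],
    [0, 0, 0, 0, 0],
    [0, 0, 0, 0, 0],
  ],
)

```text
time: 44.45
tool_pos: [426.4, 312.0, 81.2]
tcp_rot: [3.141, 0.001, -0.033]
contact_force: [0.2, -0.0, -1.8]
grip_width: 18.1
finger_force: 30.0
```

```bash
python3 -c "
from h import *
to(427,313,41.5,-.034)"
```

```text
t 44.5 pos [426.4 312.   81.2] yaw -0.0332 | mm tool [ 0.6 -1.  39.7] shares [ 0.0012 -0.002   0.0794] turn 0.0005
```

>>> step_arm(
  deltas=[
    [0, 0, 0, 0.04, 0],
    [0, 0, 0, 0.03, 0],
    [0, 0, 0, 0.006, 0],
    [0, 0, 0, 0, 0],
    [0, 0, 0, 0, 0],
    [0, 0, 0, 0.002, 0],
    [0, 0, 0, 0.001, 0],
    [0, 0, 0, 0, 0],
  ],
)

```text
time: 45.25
tool_pos: [426.4, 312.8, 42.5]
tcp_rot: [-3.141, -0.0, -0.034]
contact_force: [-0.2, 1.1, -1.5]
grip_width: 18.4
finger_force: 30.0
```

```bash
python3 -c "
from h import *
to(427,313,41,-.034);print(st()[2]['contact_force'])"
```

```text
t 45.2 pos [426.4 312.8  42.5] yaw -0.0338 | mm tool [ 0.6 -0.2  1.5] shares [ 0.0012 -0.0004  0.0029] turn 0.0001
[-0.15723082  1.11537109 -1.47189647]
```

>>> step_arm(
  deltas=[
    [0, 0, 0, 0.002, 0],
    [0, 0, 0, 0.001, 0],
    [0, 0, 0, 0, 0],
    [0, 0, 0, 0, 0],
  ],
)

```text
time: 45.65
tool_pos: [426.3, 312.8, 40.9]
tcp_rot: [-3.142, -0.0, -0.034]
contact_force: [-0.6, 0.2, 3.0]
grip_width: 17.8
finger_force: 30.0
```

>>> step_arm(
  deltas=[
    [0.25, 0, 0, 0, 0],
    [0.3, 0, 0, 0, 0],
    [0.4, 0, 0, 0, 0],
    [0.6, 0, 0, 0, 0],
    [0.8, 0, 0, 0, 0],
    [1, 0, 0, 0, 0],
    [1, 0, 0, 0, 0],
    [1, 0, 0, 0, 0],
  ],
)

```text
time: 46.45
tool_pos: [426.2, 312.7, 40.7]
tcp_rot: [3.141, 0.0, -0.034]
contact_force: [0.5, 0.3, -0.5]
grip_width: 71.0
finger_force: 0.0
```

>>> step_arm(
  deltas=[
    [1, 0, 0, -0.06, 0],
    [1, 0, 0, -0.09, 0],
    [1, 0, 0, -0.09, 0],
    [1, 0, 0, -0.09, 0],
    [1, 0, 0, -0.09, 0],
    [1, 0, 0, 0, 0],
    [1, 0, 0, 0, 0],
  ],
)

```text
time: 47.15
tool_pos: [426.4, 312.9, 251.5]
tcp_rot: [-3.141, -0.002, -0.034]
contact_force: [0.2, 0.3, -0.7]
grip_width: 91.6
finger_force: 0.0
```

```bash
python3 -c "
from h import *
to(685.7,-20,250,1.636)
c,I,D=snap('wrist','w15');W=cloud(c,D)
H=cv2.cvtColor(I,cv2.COLOR_RGB2HSV); h,s,v=cv2.split(H)
m=(h>=24)&(h<=34)&(s>150)&(v>120)
k,l,q,ce=cv2.connectedComponentsWithStats(m.astype(np.uint8))
for i in range(1,k):
  if q[i,4]>60: print(ce[i],q[i,4],ray(c,*ce[i],91),np.median(W[l==i],0))
"
```

```text
t 47.1 pos [426.4 312.9 251.5] yaw -0.0339 | mm tool [270.4 323.9   1.5] shares [0.5408 0.6478 0.0029] turn -1.0631
[ 5.46728972 54.11214953] 428 [561.49828168 622.67815488  91.        ] [556.67333967 590.72802606 124.63091893]
[315.96226415 173.47924528] 265 [427.63072505 314.31894597  91.        ] [427.0500851 315.3260402  90.0955684]
[466.29054054 216.56756757] 148 [369.45098099 138.6174013   91.        ] [359.52484973 125.84918098  66.44257455]
```

>>> step_arm(
  deltas=[
    [1, 0, 0, 0, -0.09],
    [1, 0, 0, 0, -0.09],
    [1, 0, 0, 0, -0.09],
    [1, 0, 0, 0, -0.09],
    [1, 0, 0, 0, -0.09],
    [1, 0, 0, 0, -0.09],
    [1, 0, 0, 0, -0.09],
    [1, 0, 0, 0, -0.09],
  ],
)

```text
time: 48.0
tool_pos: [425.4, 312.3, 248.4]
tcp_rot: [-3.139, 0.004, 1.103]
contact_force: [0.1, 0.1, -0.9]
grip_width: 91.7
finger_force: 0.0
```

>>> step_arm(
  deltas=[
    [1, 0, 0, 0, -0.09],
    [1, 0, 0, 0, -0.09],
    [1, 0, 0, 0, -0.09],
    [1, 0, 0, 0, -0.073],
    [1, -0.077, 0.052, 0, 0],
    [1, -0.077, 0.052, 0, 0],
    [1, -0.077, 0.052, 0, 0],
    [1, -0.077, 0.052, 0, 0],
  ],
)

```text
time: 48.8
tool_pos: [540.0, 164.3, 248.5]
tcp_rot: [-3.138, 0.0, 1.636]
contact_force: [0.6, 0.6, -0.4]
grip_width: 91.4
finger_force: 0.0
```

>>> step_arm(
  deltas=[
    [1, -0.077, 0.052, 0, 0],
    [1, -0.077, 0.052, 0, 0],
    [1, -0.077, 0.052, 0, 0],
    [1, -0.077, 0.052, 0, 0],
    [1, -0.077, 0.052, 0, 0],
    [1, 0, 0, 0, 0],
    [1, 0, 0, 0, 0],
    [1, 0, 0, 0, 0],
  ],
)

```text
time: 49.6
tool_pos: [681.5, -16.9, 249.2]
tcp_rot: [-3.139, -0.001, 1.637]
contact_force: [-0.6, 1.0, 0.1]
grip_width: 91.8
finger_force: 0.0
```

```bash
python3 -c "
from h import *
to(685.7,-20,206,1.635)"
```

```text
t 49.6 pos [681.5 -16.9 249.2] yaw 1.6365 | mm tool [-3.3  4.  43.2] shares [-0.0067  0.0079  0.0865] turn 0.001
```

>>> step_arm(
  deltas=[
    [1, -0.006, 0.008, 0.04, 0],
    [1, 0, 0, 0.04, 0],
    [1, 0, 0, 0.02, 0],
    [1, 0, 0, 0, 0],
    [0, 0, 0, 0, 0],
    [0, 0, 0, 0, 0],
    [0, 0, 0, 0, 0],
    [0, 0, 0, 0, 0],
  ],
)

```text
time: 50.4
tool_pos: [686.7, -20.6, 201.4]
tcp_rot: [3.14, 0.0, 1.636]
contact_force: [0.4, 0.4, 0.7]
grip_width: 64.3
finger_force: 0.0
```

>>> step_arm(
  deltas=[
    [0, 0, 0, 0, 0],
    [0, 0, 0, 0, 0],
    [0, 0, 0, 0, 0],
    [0, 0, 0, 0, 0],
    [0, 0, 0, 0, 0],
    [0, 0, 0, 0, 0],
    [0, 0, 0, 0, 0],
    [0, 0, 0, 0, 0],
  ],
)

```text
time: 51.2
tool_pos: [685.9, -20.6, 200.6]
tcp_rot: [-3.14, 0.0, 1.636]
contact_force: [-4.6, -0.3, 0.0]
grip_width: 13.7
finger_force: 30.0
```

>>> step_arm(
  deltas=[
    [0, 0, 0, 0.02, 0],
    [0, 0, 0, 0.026, 0],
    [0, 0, 0, 0.026, 0],
    [0, 0, 0, 0.026, 0],
    [0, 0, 0, 0.026, 0],
    [0, 0, 0, 0.026, 0],
    [0, 0, 0, 0.01, 0],
    [0, 0, 0, 0, 0],
  ],
)

```text
time: 52.0
tool_pos: [685.8, -20.6, 119.2]
tcp_rot: [-3.139, -0.0, 1.636]
contact_force: [-1.2, -0.9, -8.2]
grip_width: 14.0
finger_force: 30.0
```

>>> step_arm(
  deltas=[
    [0, 0, 0, 0.006, 0],
    [0, 0, 0, 0.004, 0],
    [0, 0, 0, 0, 0],
    [0, 0, 0, 0, 0],
  ],
)

```text
time: 52.4
tool_pos: [685.9, -20.6, 116.0]
tcp_rot: [-3.14, 0.0, 1.636]
contact_force: [-5.5, -0.8, -0.4]
grip_width: 13.7
finger_force: 30.0
```

>>> step_arm(
  deltas=[
    [0, 0, 0, 0.003, 0],
    [0, 0, 0, 0.003, 0],
    [0, 0, 0, 0, 0],
    [0, 0, 0, 0, 0],
  ],
)

```text
time: 52.8
tool_pos: [685.9, -20.5, 113.3]
tcp_rot: [-3.14, 0.0, 1.636]
contact_force: [-5.7, -0.7, 1.1]
grip_width: 13.9
finger_force: 30.0
```

>>> step_arm(
  deltas=[
    [0, 0, 0, 0.004, 0],
    [0, 0, 0, 0, 0],
    [0, 0, 0, 0, 0],
  ],
)

```text
time: 53.1
tool_pos: [685.9, -20.6, 111.8]
tcp_rot: [-3.141, 0.0, 1.636]
contact_force: [-7.4, -1.2, 3.4]
grip_width: 13.5
finger_force: 30.0
```

>>> step_arm(
  deltas=[
    [0, 0, 0, 0.004, 0],
    [0, 0, 0, 0, 0],
    [0, 0, 0, 0, 0],
  ],
)

```text
time: 53.4
tool_pos: [685.9, -20.6, 111.7]
tcp_rot: [3.141, 0.001, 1.636]
contact_force: [-10.5, -0.8, 13.6]
grip_width: 14.1
finger_force: 30.0
```

```bash
python3 -c "
from h import *
p,w,o=st();print(p,o['contact_force'])
c,I,D=snap('side','s16');W=cloud(c,D)
H=cv2.cvtColor(I,cv2.COLOR_RGB2HSV); h,s,v=cv2.split(H)
m=((h<4)|(h>176))&(s>170)&(v>100)&(abs(W[...,1])<120)&(W[...,0]>600)
print(np.percentile(W[m][:,2],[3,50,97]))"
```

```text
[685.92633504 -20.57223212 111.6981334 ] [-10.46482899  -0.75965912  13.55206915]
[117.15360152 137.81746312 141.41420634]
```

>>> step_arm(
  deltas=[
    [0.2, 0, 0, 0, 0],
    [0.4, 0, 0, 0, 0],
    [0.7, 0, 0, 0, 0],
    [1, 0, 0, 0, 0],
    [1, 0, 0, 0, 0],
    [1, 0, 0, 0, 0],
  ],
)

```text
time: 54.05
tool_pos: [686.6, -20.5, 108.5]
tcp_rot: [-3.142, 0.0, 1.636]
contact_force: [1.3, 0.5, -0.3]
grip_width: 54.0
finger_force: 0.0
```

>>> step_arm(
  deltas=[
    [1, 0, 0, -0.05, 0],
    [1, 0, 0, -0.08, 0],
    [1, 0, 0, -0.09, 0],
    [1, 0, 0, -0.04, 0],
    [1, 0, -0.08, 0, 0],
    [1, 0, -0.08, 0, 0],
    [1, 0, -0.08, 0, 0],
    [1, 0, -0.08, 0, 0],
  ],
)

```text
time: 54.85
tool_pos: [525.2, -30.9, 238.7]
tcp_rot: [3.141, 0.0, 1.636]
contact_force: [0.5, -0.5, 0.1]
grip_width: 91.8
finger_force: 0.0
```

>>> step_arm(
  deltas=[
    [1, 0, 0, 0, 0],
    [1, 0, 0, 0, 0],
  ],
)

```text
time: 55.05
tool_pos: [526.9, -31.0, 239.5]
tcp_rot: [3.14, 0.0, 1.635]
contact_force: [1.0, -0.4, -0.1]
grip_width: 91.9
finger_force: 0.0
```

```bash
python3 -c "
from h import *
c,I,D=snap('side','s17');W=cloud(c,D)
H=cv2.cvtColor(I,cv2.COLOR_RGB2HSV); h,s,v=cv2.split(H)
m=((h<4)|(h>176))&(s>170)&(v>100)&(abs(W[...,1])<120)&(W[...,0]>600)
print(np.percentile(W[m][:,2],[3,50,97]))"
```

```text
[118.75190989 137.60869968 141.09900744]
```

View pics/s17.png

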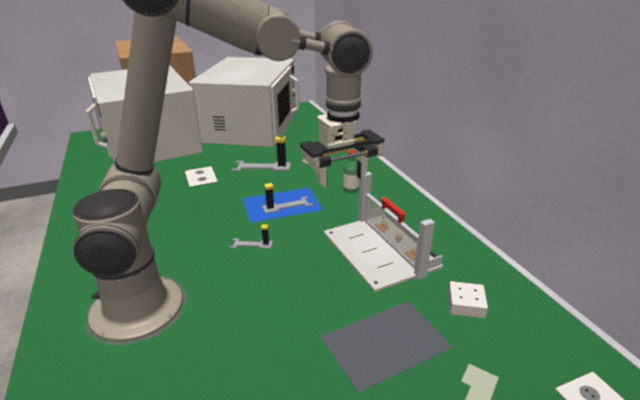

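The fork stands on the blue mat at (270,200), the guard is shut with its handle at (393,208), both clips are on their pins at (383,227) and (412,255), and the clip mat is empty.

```bash
python3 -c "
from plant import bot
print(bot.close_job())"
```

```text
the job is handed in; nothing more can be done
None
```

I handed the job in: both clips present are snapped onto the two outer pins, the guard is fully shut and the fork is standing on the blue mat; the hand-in call returned no verdict.

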